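# Put the coffee filter together and set the tumbler in its davara

## Task

Get the washed filter-coffee things ready: put the steel filter together in the middle of the small steel plate, from the bottom up the plain receiver, the perforated brewing cup seated in the receiver's mouth, the press standing inside the brewing cup, and the lid on top; and stand the tumbler upright in the middle of its davara. Set each piece down rather than dropping it, everything upright and fully home, and leave the red mug, the glass bowl and the chakla board where they are.

Things in the scene. Friction and masses are not known exactly. Their poses are not given: they have to be found in the camera images.
- receiver_mid (a point): Receiver of the coffee filter: straight stainless steel pot with plain smooth sides, open at the top, plain flat floor, 62 mm outside diameter, 75 mm tall, wall 2.5 mm (mouth 57 mm), about 120 g. Stands upright, mouth up. Point at its centre, 37.5 mm above its underside; z is its axis, up.
- brewer_mid (a point): Brewing cup of the filter: steel cup, two raised lines round its side, perforated floor (dark holes), 62 mm outside diameter, 72 mm tall, mouth 57 mm, 120 g. The lowest 10 mm is a tapered foot (42 to 52 mm) that drops into the receiver's mouth until the 62 mm shoulder rests on the rim. Inner floor 13 mm up. Point at its centre, 36 mm up; z up. Seated, it is 63.5 mm above the receiver's point.
- press_mid (a point): Press of the filter: thin perforated steel disc, 47 mm in diameter, lying flat, with an upright 6 mm stem ending in a steel knob 12 mm in diameter and 13 mm tall; 71 mm tall in all, 50 g. Taken by the knob. Point on the stem, 35.5 mm below the knob's top; z: axis, up. On the brewing cup's floor this point is 12.5 mm above the cup's point and the knob stands 12 mm out of its mouth.
- lid_mid (a point): Lid of the filter: stepped steel cap 75 mm in diameter, black knob 16 mm in diameter and 12 mm tall on top; 45 mm tall in all, 70 g, knob up. Its skirt, 8 mm deep, 69 mm across inside, goes outside the brewing cup's rim until the step inside rests on the rim; hollow for 16 mm above the step. Point 22.5 mm up, the knob's middle 16.5 mm above it; z up. Seated, it is 50.5 mm above the cup's point.
- tumbler_mid (a point): Coffee tumbler: slender tapered steel drinking cup with a rolled lip, open at the top, plain floor, 47 mm in diameter at the foot, 58 mm at 52 mm height, 61 mm at the lip (64 mm over its roll), 86 mm tall, about 90 g. Stands upright. Point at its centre, 43 mm above its underside; z is its axis, up.
- plate: Small round stainless steel plate with a raised rim, 152 mm in diameter, 14 mm high; flat floor 3 mm thick, about 120 mm across. Loose, 260 g. Origin at the centre of its underside, z up.
- davara: Davara, the coffee bowl that belongs to the tumbler: steel bowl with steep sides and a wide turned-out lip, 108 mm in diameter, 40 mm high; flat floor 3 mm thick, 74 mm across. Loose, 160 g. Origin at the centre of its underside, z up.
- mug: Red plastic mug, 80 mm in diameter, 92 mm tall, handle towards its +y reaching 77 mm from its axis. A bystander. Origin at the centre of its underside.
- bowl: Small clear glass bowl, 100 mm in diameter, 45 mm tall. A bystander. Origin at the centre of its underside.
- chakla: Chakla, a round wooden rolling board on three feet, 180 mm in diameter, 38 mm tall. A bystander. Origin at the centre of its underside.

How it is judged:
At the end, for the whole second after the job is handed in: Receiver on the plate's floor within 15 mm of its centre; brewing cup on it (axes within 6 mm), press on its floor, lid on its rim (within 7 mm), heights within 3 to 4 mm; tumbler on the davara's floor within 16 mm of its centre. All upright (0.12 rad), released, at rest; plate and davara flat (horizontal distance between receiver_mid and plate below 0.015 m and z of receiver_mid in the frame of plate between 0.0365 and 0.0445 m and horizontal distance between brewer_mid and receiver_mid below 0.006 m and z of brewer_mid in the frame of receiver_mid between 0.0605 and 0.0665 m and horizontal distance between press_mid and brewer_mid below 0.01 m and z of press_mid in the frame of brewer_mid between 0.0085 and 0.0165 m and horizontal distance between lid_mid and brewer_mid below 0.007 m and z of lid_mid in the frame of brewer_mid between 0.0475 and 0.0535 m and horizontal distance between tumbler_mid and davara below 0.016 m and z of tumbler_mid in the frame of davara between 0.042 and 0.05 m and angle between each of receiver_mid, brewer_mid, press_mid, lid_mid, tumbler_mid's own z axis and vertical below 0.12 rad and linear speed of each of receiver, brewer, press, lid, tumbler below 0.01 m/s and height (world z) of each of plate, davara below 0.006 m and angle between each of plate, davara's own z axis and vertical below 0.06 rad); the robot touches nothing.
It fails at once if the red mug, the glass bowl or the chakla board is knocked or shifted by more than 25 mm (distance of any of mug, bowl, chakla from where it was at the start of the episode above 0.025 m).
It fails at once if a piece is dropped instead of set down (it falls free, from more than about 20 mm) ((contact force between receiver and the fingers below 0.02 N and linear speed of receiver above 0.65 m/s) or (contact force between brewer and the fingers below 0.02 N and linear speed of brewer above 0.65 m/s) or (contact force between press and the fingers below 0.02 N and linear speed of press above 0.65 m/s) or (contact force between lid and the fingers below 0.02 N and linear speed of lid above 0.65 m/s) or (contact force between tumbler and the fingers below 0.02 N and linear speed of tumbler above 0.65 m/s)).
It also fails if it takes over 125 s, if anything falls off the work surface, if the arm or the gripper's body presses on something with over 40 N, if the wrist force passes 120 N, or if a joint passes its speed limit or range.

## Robot

A 7-joint arm with a two-finger parallel gripper is mounted at the origin on the work surface. World frame = base frame: x ahead of the robot, y to its left, z up, the work surface at z = 0. Lengths are in m, angles in rad, forces in N, time in s.
With the tool pointing down it reaches from about 0.4 to 0.85 m from the base axis. Payload 4.4 kg.
Tool frame: the origin (TCP) lies between the finger pads; the fingertips stand 17 mm ahead of it and the grasp point (between the pads) lies 2 mm behind it; x points along the fingers, z is the direction in which the jaws open and shut, and the axes are right-handed (so a half turn about x gives the same grasp; the last joint's range is limited). The gripper opens to 94 mm and grips with 3 to 60 N. Pads are 16 mm wide; open, the fingers measure 119 mm over their backs; the gripper's body (75 mm by 177 mm) begins 78 mm behind the grasp point.
Start: joints at [-1.314, 0.628, 0.038, 1.517, -0.027, 0.996, -0.02], TCP at [0.206, 0.616, 0.222] pointing down, gripper open.
Joint ranges: [-3.06, 3.06], [-0.37, 2.12], [-1.25, 1.32], [0.18, 2.47], [-1.1, 4.24], [0.23, 1.98], [-2.94, 2.94]. Speed limits (rad/s): [2.57, 2.57, 3.14, 3.14, 3.14, 3.14, 3.14].

## Interface

Orientations are given as a unit quaternion [x, y, z, w].
In Python, from rig import monitor, viewer, job, look_for, pinpoint gives the robot as it stands. The module is installed in compiled form; this text tells all that it offers.
- The arm moves only by the tool carry_out, never from a script. Its argument "moves" is a list of rows, each an object with "gripper": the opening, from 0 (shut) to 1 (fully open); "xyz": the shift along the world's x, y, z in mm, a list of three; "yaw": the turn about the world's z in degrees. A call has exactly 8 rows; each row shifts and turns the pose as measured when the row begins; what a row does not reach is not made up. A row lasts 1/8 s, in which the tool goes at most 62.5 mm and 10.7 degrees, less where a joint would pass 70% of its speed; a pose out of reach is approached as far as the arm can. A call is refused whole if a number of a shift passes 62.5 or a number of a turn 10.7, either way. A call with a gripper value outside its range is refused whole. The fingers move at their own pace and stop on an object; the grip force is fixed at half the most. Time passes only in rows, so rows that do not move let the fingers close, or fill a call up. It gives the time, the measured TCP pose, the force and the opening at its end, in the units of the state.
- monitor.observe(): the state, without advancing time (a new reading comes with each control period).
- viewer.get_image(name): name is "side" or "top" or "wrist"; returns (picture, depth): 480x640x3 uint8, red, green, blue; 480x640 float32, m along the optical axis (not along the pixel's ray), 0 where there is no reading.
- viewer.get_calibration(name): a dict with "K" (3x3 intrinsics, pixels), "T" (4x4, takes a point from camera to world coordinates). Camera axes: x right, y down, z forward; pixel columns grow to the right and rows downward; lengths in m; the calibration is good to about 2 mm. The wrist camera is an equidistant fisheye: a pixel r from the principal point sees the ray r / f radians off the axis. A picture is of the moment at which its call begins: read the wrist's pose just before it. get_calibration takes no time and is no camera call; for the wrist camera it gives the pose at the moment of the call.
- job.sign_off(): hands the job in, once; it reports no verdict.
Trained networks look in the newest picture that a camera, given by its name, has taken for a name from the list of things; names that differ only in an ending like _2 or _b are one class to them, and where a whole thing is asked for, a point or a joint stands for the part that bears it (a point fixed in the world has none). Each returns a list of dicts, best first, with "score" (0 to 1); they miss things now and then, are a little off and sometimes report something else, mostly with a low value. They report only what shows in the picture. A call takes as long as a camera call.
- look_for(camera, query): "point" ([row, column] in pixels, amid what is visible of it).
- pinpoint(camera, query): "point" ([row, column] in pixels: a listed point, or the origin of a listed thing).
The state is a dict: "time_s": time; "qpos": joint angles; "dq": joint speeds; "tau": joint torques, N m; "position": TCP position; "ee_rot": TCP orientation; "wrist_force": force on the tool from outside, world axes, zero at the start; "wrist_torque": the same for the moment, N m; "grip_width": finger opening in m.
Only numpy, scipy, OpenCV 4.12 (cv2) and the standard library are available. Lean on these libraries where they do the work, as an engineer would, in place of code of your own. Each camera call takes 0.05 s, during which the arm holds its last target.

## Working session

There is one attempt and no reset: what is moved stays moved. The work goes in short steps, Python scripts to look and compute and a tool call to move; the robot and the scene stay as the last step left them, time stands still between calls to the robot, and variables do not carry over. Pictures are saved under pics/ and viewed, and the job is handed in when it is done.

Besides the shell and the picture viewer there is one more tool, called after "Emit:" as name(argument=value, ...) on one line, values as JSON. carry_out: Moves the arm, as the interface text tells. Its arguments: {"type":"object","properties":{"moves":{"type":"array","items":{"type":"object","properties":{"gripper":{"type":"number"},"xyz":{"type":"array","items":{"type":"number"}},"yaw":{"type":"number"}}}}},"required":["moves"]}

```bash
mkdir -p pics; cat > h.py <<'E'
import numpy as np, cv2
from rig import monitor, viewer, job, look_for, pinpoint
def snap(cam,name):
    im,d=viewer.get_image(cam); cv2.imwrite(f'pics/{name}.png',im[:,:,::-1]); return im,d
def ray(cam,rc):
    c=viewer.get_calibration(cam);K=np.array(c['K']);T=np.array(c['T'])
    x=(rc[1]-K[0,2])/K[0,0];y=(rc[0]-K[1,2])/K[1,1]
    return T[:3,3],T[:3,:3]@np.array([x,y,1.0])
def atz(cam,rc,z):
    o,d=ray(cam,rc);return o+d*(z-o[2])/d[2]
E
python3 - <<'E'
from h import *
s=monitor.observe();print({k:np.round(v,3) for k,v in s.items()})
H=dict(receiver_mid=.0375,brewer_mid=.036,press_mid=.0355,lid_mid=.0225,tumbler_mid=.043,plate=0,davara=0,mug=0,bowl=0,chakla=0)
for cam in('top','side'):
    im,d=snap(cam,cam+'0')
    for q,z in H.items():
        for p in pinpoint(cam,q)[:2]:
            rc=p['point'];print(cam,q,round(p['score'],2),np.round(rc,0),np.round(atz(cam,rc,z),3))
E
```

```text
{'time_s': np.float64(0.0), 'qpos': array([-1.314,  0.629,  0.038,  1.518, -0.027,  0.996, -0.02 ]), 'dq': array([-0.003,  0.   , -0.002, -0.001,  0.001,  0.001, -0.001]), 'tau': array([ 0.0000e+00, -5.4972e+01,  1.1440e+00, -1.8663e+01, -5.2000e-02,
        2.4000e-02,  0.0000e+00]), 'position': array([0.206, 0.616, 0.222]), 'ee_rot': array([-0.414,  0.574,  0.413,  0.573]), 'wrist_force': array([-0.082, -0.534,  0.617]), 'wrist_torque': array([-0.008, -0.038,  0.065]), 'grip_width': np.float64(0.094)}
top receiver_mid 0.69 [302. 469.] [ 0.432 -0.38   0.038]
top brewer_mid 0.8 [313. 256.] [0.406 0.196 0.036]
top lid_mid 0.67 [318. 407.] [ 0.386 -0.216  0.022]
top tumbler_mid 0.87 [306. 195.] [0.427 0.359 0.043]
top plate 0.57 [236. 388.] [ 0.613 -0.169  0.   ]
top davara 0.59 [237. 271.] [0.614 0.158 0.   ]
top mug 0.62 [191. 322.] [0.743 0.015 0.   ]
top bowl 0.77 [242. 464.] [ 0.594 -0.382  0.   ]
top chakla 0.84 [235. 178.] [0.621 0.421 0.   ]
side receiver_mid 0.76 [463. 310.] [ 0.437 -0.377  0.037]
side receiver_mid 0.31 [215. 227.] [0.407 0.184 0.037]
side brewer_mid 0.89 [214. 226.] [0.407 0.19  0.036]
side press_mid 0.92 [261. 259.] [0.448 0.028 0.035]
side press_mid 0.56 [161. 295.] [0.607 0.351 0.035]
side lid_mid 0.77 [381. 256.] [ 0.39  -0.223  0.022]
side lid_mid 0.46 [263. 260.] [0.451 0.034 0.022]
side tumbler_mid 0.88 [169. 220.] [0.418 0.357 0.043]
side tumbler_mid 0.52 [220. 318.] [0.593 0.104 0.043]
side plate 0.63 [333. 375.] [ 0.618 -0.176  0.   ]
side davara 0.92 [224. 322.] [0.614 0.138 0.   ]
side mug 0.69 [250. 398.] [0.745 0.008 0.   ]
side bowl 0.74 [448. 411.] [ 0.592 -0.385  0.   ]
side chakla 0.72 [158. 294.] [0.618 0.417 0.   ]
```

View pics/top0.png

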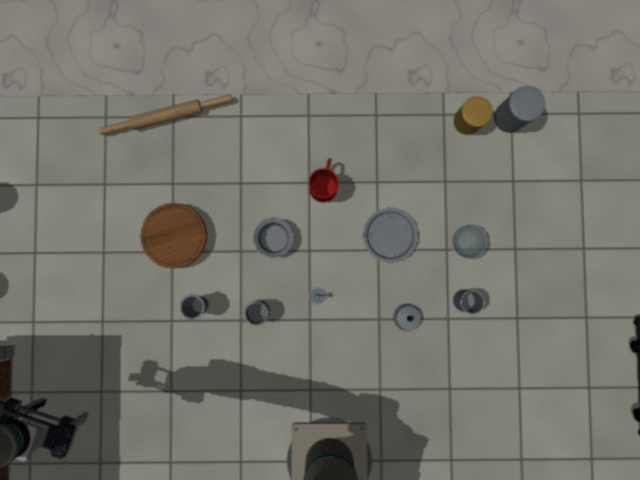

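View pics/side0.png

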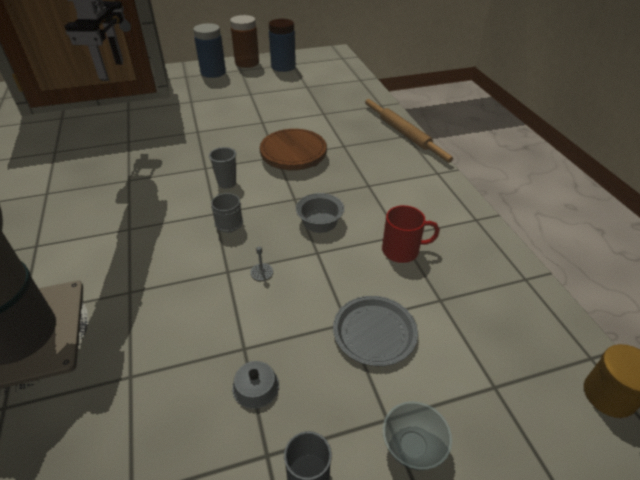

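Emit:
carry_out(moves=[{"xyz":[24,-43,10],"gripper":1},{"xyz":[24,-43,10],"gripper":1},{"xyz":[24,-43,10],"gripper":1},{"xyz":[24,-43,10],"gripper":1},{"xyz":[24,-43,10],"gripper":1},{"xyz":[24,-43,10],"gripper":1},{"xyz":[24,-43,10],"gripper":1},{"xyz":[24,-43,10],"gripper":1}])

```text
schema error: expected keys gripper, xyz, yaw
```

```bash
python3 - <<'E'
from h import *
s=monitor.observe();print({k:np.round(s[k],3) for k in('time_s','position','ee_rot','qpos')})
c=viewer.get_calibration('wrist');print(np.round(c['K'],1),np.round(c['T'],3))
im,d=snap('wrist','w1');print(d[d>0].min(),d.max())
for q in('tumbler_mid','brewer_mid','davara','press_mid'):
    print(q,[(round(p['score'],2),np.round(p['point'])) for p in pinpoint('wrist',q)[:2]])
E
```

```text
{'time_s': np.float64(1.1), 'position': array([0.206, 0.616, 0.222]), 'ee_rot': array([-0.413,  0.574,  0.413,  0.574]), 'qpos': array([-1.314,  0.628,  0.038,  1.517, -0.027,  0.996, -0.02 ])}
[[371.6   0.  324.7]
 [  0.  371.6 238. ]
 [  0.    0.    1. ]] [[ 0.318  0.916  0.243  0.135]
 [ 0.948 -0.307 -0.081  0.639]
 [ 0.     0.256 -0.967  0.385]
 [ 0.     0.     0.     1.   ]]
0.05000062 0.5363674
tumbler_mid [(0.9, array([440., 192.]))]
brewer_mid []
davara []
press_mid []
```

Emit:
carry_out(moves=[{"xyz":[24,-43,10],"yaw":0,"gripper":1},{"xyz":[24,-43,10],"yaw":0,"gripper":1},{"xyz":[24,-43,10],"yaw":0,"gripper":1},{"xyz":[24,-43,10],"yaw":0,"gripper":1},{"xyz":[24,-43,10],"yaw":0,"gripper":1},{"xyz":[24,-43,10],"yaw":0,"gripper":1},{"xyz":[24,-43,10],"yaw":0,"gripper":1},{"xyz":[24,-43,10],"yaw":0,"gripper":1}])

```text
time_s: 2.35
position: [0.3999, 0.2651, 0.3044]
ee_rot: [-0.415, 0.571, 0.416, 0.573]
wrist_force: [0.7, -0.2, 0.6]
grip_width: 0.0939
```

```bash
cat >> h.py <<'E'
def wray(c,rc):
    K=np.array(c['K']);T=np.array(c['T'])
    u=rc[1]-K[0,2];v=rc[0]-K[1,2];r=np.hypot(u,v);th=r/K[0,0]
    d=np.array([np.sin(th)*u/max(r,1e-9),np.sin(th)*v/max(r,1e-9),np.cos(th)])
    return T[:3,3],T[:3,:3]@d
def watz(c,rc,z):
    o,d=wray(c,rc);return o+d*(z-o[2])/d[2]
def wcloud(c,d):
    K=np.array(c['K']);T=np.array(c['T'])
    v,u=np.mgrid[0:480,0:640];u=u-K[0,2];v=v-K[1,2];r=np.hypot(u,v)+1e-9;th=r/K[0,0]
    t=np.tan(np.minimum(th,1.5))
    P=np.stack([t*u/r*d,t*v/r*d,d],-1);P=P@T[:3,:3].T+T[:3,3]
    P[(d<=0)]=np.nan;return P
H=dict(receiver_mid=.0375,brewer_mid=.036,press_mid=.0355,lid_mid=.0225,tumbler_mid=.043,plate=0,davara=0,mug=0,bowl=0,chakla=0)
def look(name,qs):
    s=monitor.observe();print({k:np.round(s[k],4) for k in('time_s','position','ee_rot','grip_width','wrist_force')})
    c=viewer.get_calibration('wrist');im,d=snap('wrist',name)
    for q,z in qs:
        z=H[q] if z is None else z
        for p in pinpoint('wrist',q)[:2]:print(q,round(p['score'],2),np.round(p['point']),np.round(watz(c,p['point'],z),4))
    np.savez('pics/'+name,d=d,K=c['K'],T=c['T'])
    return c,im,d
def circ(c,d,z0,z1,xy,R):
    """fit circle to cloud points with z in band within R of xy"""
    P=wcloud(c,d).reshape(-1,3);m=(P[:,2]>z0)&(P[:,2]<z1)&(np.hypot(P[:,0]-xy[0],P[:,1]-xy[1])<R)
    P=P[m];
    if len(P)<10: print('few',len(P));return
    from scipy.optimize import least_squares
    f=least_squares(lambda p:np.hypot(P[:,0]-p[0],P[:,1]-p[1])-p[2],[*xy,R*.7],loss='soft_l1',f_scale=.001)
    print('circ',len(P),np.round(f.x,4),'zmed',np.round(np.median(P[:,2]),4),'rms',np.round(np.sqrt(np.mean(f.fun**2)),4));return f.x
E
python3 - <<'E'
from h import *
c,im,d=look('w1',[(q,None) for q in('tumbler_mid','brewer_mid','davara','press_mid')])
circ(c,d,.08,.095,(.42,.357),.05)
circ(c,d,.066,.08,(.407,.19),.05)
circ(c,d,.034,.046,(.614,.15),.07)
E
```

```text
{'time_s': np.float64(2.35), 'position': array([0.3999, 0.2651, 0.3044]), 'ee_rot': array([-0.4148,  0.5713,  0.4161,  0.5731]), 'grip_width': np.float64(0.0939), 'wrist_force': array([ 0.7048, -0.2003,  0.5833])}
tumbler_mid 0.94 [210. 404.] [0.4322 0.3524 0.043 ]
brewer_mid 0.75 [229. 268.] [0.4053 0.1913 0.036 ]
davara 0.6 [362. 295.] [0.6138 0.1493 0.    ]
press_mid 0.69 [296. 171.] [0.4498 0.0322 0.0355]
press_mid 0.61 [292.  39.] [ 0.3813 -0.2084  0.0355]
circ 880 [0.4268 0.3543 0.0299] zmed 0.0859 rms 0.0015
circ 496 [0.4077 0.1904 0.0295] zmed 0.0714 rms 0.0009
circ 820 [0.61   0.1486 0.0496] zmed 0.0385 rms 0.0036
```

View pics/w1.png

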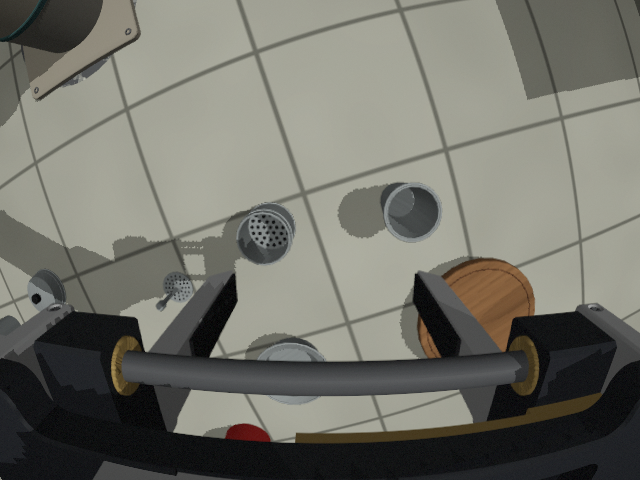

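Emit:
carry_out(moves=[{"xyz":[13,45,0],"yaw":0,"gripper":1},{"xyz":[13,44,0],"yaw":0,"gripper":1},{"xyz":[0,0,-30],"yaw":0,"gripper":1},{"xyz":[0,0,-40],"yaw":0,"gripper":1},{"xyz":[0,0,-40],"yaw":0,"gripper":1},{"xyz":[0,0,-40],"yaw":0,"gripper":1},{"xyz":[0,0,-30],"yaw":0,"gripper":1},{"xyz":[0,0,0],"yaw":0,"gripper":1}])

```text
time_s: 3.6
position: [0.4124, 0.3748, 0.1153]
ee_rot: [-0.419, 0.567, 0.427, 0.566]
wrist_force: [0.5, -0.8, 0.2]
grip_width: 0.0939
```

```bash
python3 - <<'E'
from h import *
c,im,d=look('w2',[('tumbler_mid',None)])
circ(c,d,.08,.095,(.42,.357),.05)
E
```

```text
{'time_s': np.float64(3.6), 'position': array([0.4124, 0.3748, 0.1153]), 'ee_rot': array([-0.419 ,  0.5668,  0.4272,  0.5662]), 'grip_width': np.float64(0.0939), 'wrist_force': array([ 0.5093, -0.7672,  0.1618])}
tumbler_mid 0.6 [289. 302.] [0.4301 0.3532 0.043 ]
circ 3040 [0.4265 0.3551 0.0297] zmed 0.0858 rms 0.0015
```

View pics/w2.png

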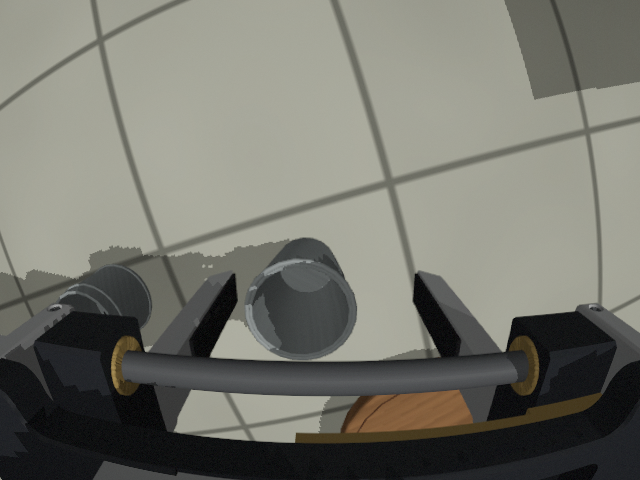

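Emit:
carry_out(moves=[{"xyz":[7,-10,0],"yaw":0,"gripper":1},{"xyz":[6,-8,0],"yaw":0,"gripper":1},{"xyz":[0,0,0],"yaw":0,"gripper":1},{"xyz":[0,0,-15],"yaw":0,"gripper":1},{"xyz":[0,0,0],"yaw":0,"gripper":1},{"xyz":[0,0,0],"yaw":0,"gripper":1},{"xyz":[0,0,0],"yaw":0,"gripper":1},{"xyz":[0,0,0],"yaw":0,"gripper":1}])

```text
time_s: 4.7
position: [0.43, 0.3583, 0.1055]
ee_rot: [-0.418, 0.563, 0.427, 0.571]
wrist_force: [-0.7, 0.2, 0.6]
grip_width: 0.0941
```

```bash
cat >> h.py <<'E'
def st():
    from scipy.spatial.transform import Rotation as Rn
    s=monitor.observe();R=Rn.from_quat(s['ee_rot']).as_matrix()
    print('t',round(float(s['time_s']),2),'pos',np.round(s['position'],4),'toolx',np.round(R[:,0],4),'jaw deg',round(np.degrees(np.arctan2(R[1,2],R[0,2])),1),'grip',round(float(s['grip_width']),4),'F',np.round(s['wrist_force'],1),'q',np.round(s['qpos'],2));return s
E
python3 -c "
from h import *
st()"
```

```text
t 4.7 pos [0.43   0.3583 0.1055] toolx [ 0.0012  0.0168 -0.9999] jaw deg 73.5 grip 0.0941 F [-0.7  0.2  0.6] q [-0.76  0.65  0.04  1.89 -0.06  0.59  0.6 ]
```

Emit:
carry_out(moves=[{"xyz":[-3,-3,-15],"yaw":0,"gripper":1},{"xyz":[0,0,-15],"yaw":0,"gripper":1},{"xyz":[0,0,-15],"yaw":0,"gripper":1},{"xyz":[0,0,0],"yaw":0,"gripper":1},{"xyz":[0,0,0],"yaw":0,"gripper":0},{"xyz":[0,0,0],"yaw":0,"gripper":0},{"xyz":[0,0,0],"yaw":0,"gripper":0},{"xyz":[0,0,0],"yaw":0,"gripper":0}])

```text
time_s: 5.7
position: [0.4282, 0.3567, 0.0598]
ee_rot: [-0.418, 0.561, 0.428, 0.572]
wrist_force: [-0.3, -0.1, -1.2]
grip_width: 0.0594
```

```bash
python3 -c "
from h import *
st()"
```

```text
t 5.7 pos [0.4282 0.3567 0.0598] toolx [ 0.0039  0.0193 -0.9998] jaw deg 73.5 grip 0.0594 F [-0.3 -0.1 -1.2] q [-0.76  0.72  0.03  1.93 -0.07  0.48  0.61]
```

Emit:
carry_out(moves=[{"xyz":[0,0,20],"yaw":0,"gripper":0},{"xyz":[0,0,30],"yaw":0,"gripper":0},{"xyz":[0,0,30],"yaw":0,"gripper":0},{"xyz":[15,-15,20],"yaw":0,"gripper":0},{"xyz":[30,-35,0],"yaw":0,"gripper":0},{"xyz":[30,-35,0],"yaw":0,"gripper":0},{"xyz":[30,-35,0],"yaw":0,"gripper":0},{"xyz":[20,-20,0],"yaw":0,"gripper":0}])

```text
time_s: 6.7
position: [0.5533, 0.2151, 0.164]
ee_rot: [-0.42, 0.56, 0.43, 0.57]
wrist_force: [0.0, 0.4, -0.6]
grip_width: 0.0592
```

```bash
python3 - <<'E'
from h import *
st()
c,im,d=look('w3',[('davara',None),('tumbler_mid',None)])
circ(c,d,.034,.045,(.612,.149),.07)
P=wcloud(c,d)
E
```

```text
t 6.7 pos [0.5533 0.2151 0.164 ] toolx [ 0.0036  0.0207 -0.9998] jaw deg 73.9 grip 0.0592 F [ 0.   0.4 -0.6] q [-0.42  0.61  0.02  1.75 -0.04  0.77  0.92]
{'time_s': np.float64(6.7), 'position': array([0.5533, 0.2151, 0.164 ]), 'ee_rot': array([-0.4201,  0.5595,  0.4303,  0.5703]), 'grip_width': np.float64(0.0592), 'wrist_force': array([ 0.016 ,  0.4242, -0.6414])}
tumbler_mid 0.63 [290. 321.] [0.5962 0.2014 0.043 ]
tumbler_mid 0.37 [ 74. 240.] [0.4118 0.191  0.043 ]
circ 1354 [0.6078 0.1474 0.0469] zmed 0.0383 rms 0.0036
```

View pics/w3.png

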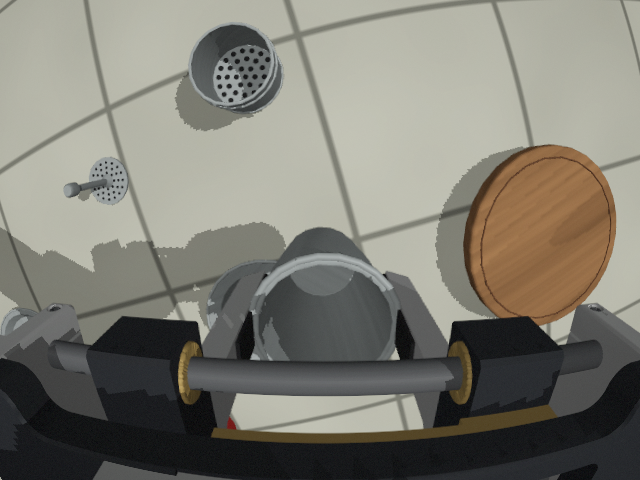

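```bash
cat >> h.py <<'E'
def pcloud(cam,d):
    c=viewer.get_calibration(cam);K=np.array(c['K']);T=np.array(c['T'])
    v,u=np.mgrid[0:480,0:640]
    P=np.stack([(u-K[0,2])/K[0,0]*d,(v-K[1,2])/K[1,1]*d,d],-1)@T[:3,:3].T+T[:3,3]
    P[d<=0]=np.nan;return P
def edge(P,z0,z1,xy,R,r0):
    """fit outer outline: for angular bins take max radius, robust, fixed radius r0"""
    from scipy.optimize import least_squares
    P=P.reshape(-1,3);xy=np.array(xy,float)
    m=(P[:,2]>z0)&(P[:,2]<z1)&(np.hypot(P[:,0]-xy[0],P[:,1]-xy[1])<R);P=P[m]
    for _ in range(4):
        a=np.arctan2(P[:,1]-xy[1],P[:,0]-xy[0]);r=np.hypot(P[:,0]-xy[0],P[:,1]-xy[1])
        b=((a+np.pi)/(2*np.pi)*36).astype(int)
        Q=np.array([P[b==i][np.argmax(r[b==i])] for i in range(36) if (b==i).sum()>1])
        f=least_squares(lambda p:np.hypot(Q[:,0]-p[0],Q[:,1]-p[1])-r0,xy,loss='soft_l1',f_scale=.001);xy=f.x
    print('edge',len(P),len(Q),np.round(xy,4),'med res',np.round(np.median(f.fun),4),'rms',np.round(np.sqrt(np.mean(f.fun**2)),4));return xy
E
python3 - <<'E'
from h import *
n=np.load('pics/w1.npz');c=dict(K=n['K'],T=n['T']);P=wcloud(c,n['d'])
edge(P,.034,.045,(.612,.15),.065,.054)
im,d=snap('side','s3');P=pcloud('side',d);edge(P,.030,.05,(.612,.15),.065,.054)
im,d=snap('top','t3');P=pcloud('top',d);edge(P,.030,.05,(.612,.15),.065,.054); edge(P,.005,.03,(.615,-.172),.085,.076)
P=pcloud('side',viewer.get_image('side')[1]);edge(P,.005,.03,(.615,-.172),.085,.076)
E
```

```text
edge 820 23 [0.6096 0.1487] med res 0.0006 rms 0.0008
edge 574 36 [0.6093 0.1484] med res 0.0005 rms 0.0009
edge 480 33 [0.6108 0.1499] med res 0.0001 rms 0.001
edge 1013 36 [ 0.6167 -0.1746] med res -0.0002 rms 0.0019
edge 1661 36 [ 0.6158 -0.1757] med res 0.0003 rms 0.001
```

View pics/s3.png

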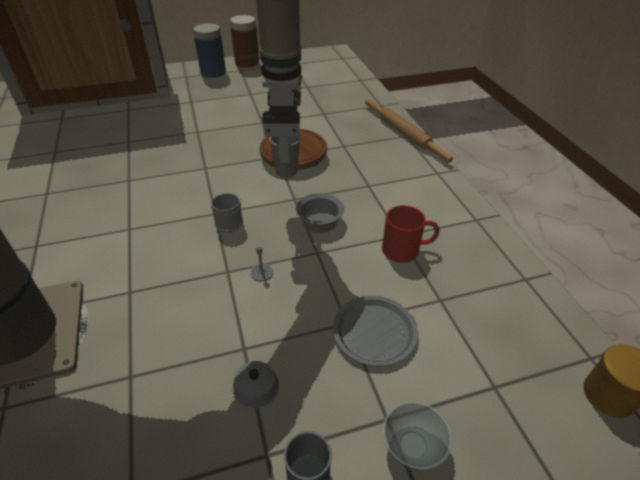

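Emit:
carry_out(moves=[{"xyz":[20,-22,0],"yaw":0,"gripper":0},{"xyz":[20,-22,0],"yaw":0,"gripper":0},{"xyz":[12,-14,0],"yaw":0,"gripper":0},{"xyz":[0,0,0],"yaw":0,"gripper":0},{"xyz":[0,0,-20],"yaw":0,"gripper":0},{"xyz":[0,0,-10],"yaw":0,"gripper":0},{"xyz":[0,0,0],"yaw":0,"gripper":0},{"xyz":[0,0,0],"yaw":0,"gripper":0}])

```text
time_s: 8.0
position: [0.5967, 0.1731, 0.1337]
ee_rot: [-0.423, 0.555, 0.44, 0.565]
wrist_force: [-0.6, 0.4, -0.6]
grip_width: 0.0595
```

```bash
python3 -c "
from h import *
st()"
```

```text
t 8.0 pos [0.5967 0.1731 0.1337] toolx [-0.0034  0.0289 -0.9996] jaw deg 75.2 grip 0.0595 F [-0.6  0.4 -0.6] q [-0.31  0.69  0.    1.69 -0.04  0.76  1.03]
```

Emit:
carry_out(moves=[{"xyz":[7,-13,0],"yaw":0,"gripper":0},{"xyz":[7,-13,0],"yaw":0,"gripper":0},{"xyz":[0,0,0],"yaw":0,"gripper":0},{"xyz":[0,0,-10],"yaw":0,"gripper":0},{"xyz":[0,0,-10],"yaw":0,"gripper":0},{"xyz":[0,0,-5],"yaw":0,"gripper":0},{"xyz":[0,0,0],"yaw":0,"gripper":0},{"xyz":[0,0,0],"yaw":0,"gripper":0}])

```text
time_s: 9.0
position: [0.6118, 0.1452, 0.1075]
ee_rot: [-0.423, 0.555, 0.44, 0.566]
wrist_force: [-0.1, 0.3, -0.7]
grip_width: 0.0594
```

```bash
python3 -c "
from h import *
st()
im,d=snap('side','s4');cv2.imwrite('pics/s4c.png',cv2.resize(im[100:300,200:400,::-1],None,fx=3,fy=3))"
```

```text
t 9.0 pos [0.6118 0.1452 0.1075] toolx [-0.0028  0.0291 -0.9996] jaw deg 75.2 grip 0.0594 F [-0.1  0.3 -0.7] q [-0.26  0.73 -0.    1.69 -0.04  0.72  1.08]
```

View pics/s4c.png

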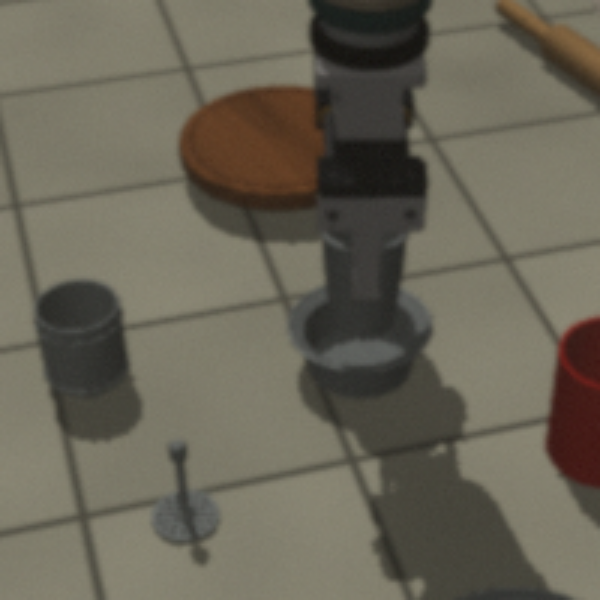

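Emit:
carry_out(moves=[{"xyz":[-2,4,-10],"yaw":0,"gripper":0},{"xyz":[0,0,-10],"yaw":0,"gripper":0},{"xyz":[0,0,-10],"yaw":0,"gripper":0},{"xyz":[0,0,-5],"yaw":0,"gripper":0},{"xyz":[0,0,-3],"yaw":0,"gripper":0},{"xyz":[0,0,0],"yaw":0,"gripper":0},{"xyz":[0,0,0],"yaw":0,"gripper":0},{"xyz":[0,0,0],"yaw":0,"gripper":0}])

```text
time_s: 10.05
position: [0.61, 0.1496, 0.0672]
ee_rot: [-0.423, 0.554, 0.44, 0.566]
wrist_force: [0.0, -0.5, -1.6]
grip_width: 0.0598
```

```bash
python3 -c "
from h import *
st()"
```

```text
t 10.05 pos [0.61   0.1496 0.0672] toolx [-0.002   0.0293 -0.9996] jaw deg 75.2 grip 0.0598 F [ 0.  -0.5 -1.6] q [-0.27  0.79 -0.    1.71 -0.04  0.64  1.08]
```

Emit:
carry_out(moves=[{"xyz":[0,0,-2],"yaw":0,"gripper":0},{"xyz":[0,0,-2],"yaw":0,"gripper":0},{"xyz":[0,0,-1],"yaw":0,"gripper":0},{"xyz":[0,0,0],"yaw":0,"gripper":0},{"xyz":[0,0,0],"yaw":0,"gripper":0},{"xyz":[0,0,0],"yaw":0,"gripper":0},{"xyz":[0,0,0],"yaw":0,"gripper":0},{"xyz":[0,0,0],"yaw":0,"gripper":0}])

```text
time_s: 11.05
position: [0.6103, 0.1498, 0.0627]
ee_rot: [-0.423, 0.554, 0.44, 0.566]
wrist_force: [-0.8, -0.3, 0.8]
grip_width: 0.0594
```

```bash
python3 -c "
from h import *
st()"
```

```text
t 11.05 pos [0.6103 0.1498 0.0627] toolx [-0.0012  0.0296 -0.9996] jaw deg 75.2 grip 0.0594 F [-0.8 -0.3  0.8] q [-0.27  0.79 -0.    1.71 -0.04  0.63  1.08]
```

Emit:
carry_out(moves=[{"xyz":[0,0,0],"yaw":0,"gripper":0.9},{"xyz":[0,0,0],"yaw":0,"gripper":0.9},{"xyz":[0,0,0],"yaw":0,"gripper":0.9},{"xyz":[0,0,15],"yaw":0,"gripper":0.9},{"xyz":[0,0,30],"yaw":0,"gripper":0.9},{"xyz":[0,0,40],"yaw":0,"gripper":1},{"xyz":[0,0,40],"yaw":0,"gripper":1},{"xyz":[0,0,30],"yaw":0,"gripper":1}])

```text
time_s: 12.05
position: [0.609, 0.1494, 0.224]
ee_rot: [-0.423, 0.555, 0.44, 0.566]
wrist_force: [-0.4, 0.6, -1.1]
grip_width: 0.094
```

```bash
python3 -c "
from h import *
st()
im,d=snap('side','s5');cv2.imwrite('pics/s5c.png',cv2.resize(im[100:300,200:400,::-1],None,fx=3,fy=3))"
```

```text
t 12.05 pos [0.609  0.1494 0.224 ] toolx [-0.0027  0.0293 -0.9996] jaw deg 75.2 grip 0.094 F [-0.4  0.6 -1.1] q [-0.27  0.59  0.01  1.59 -0.04  0.96  1.07]
```

View pics/s5c.png

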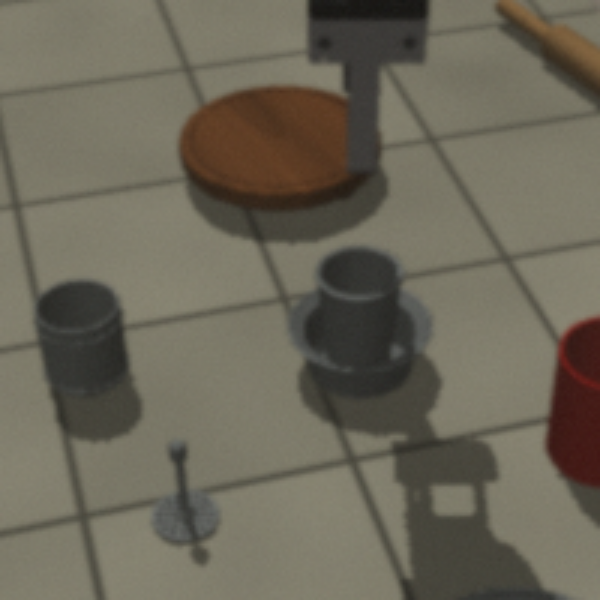

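Emit:
carry_out(moves=[{"xyz":[-15,-40,10],"yaw":0,"gripper":1},{"xyz":[-22,-58,10],"yaw":0,"gripper":1},{"xyz":[-22,-58,10],"yaw":0,"gripper":1},{"xyz":[-22,-58,0],"yaw":0,"gripper":1},{"xyz":[-22,-58,0],"yaw":0,"gripper":1},{"xyz":[-22,-58,0],"yaw":0,"gripper":1},{"xyz":[-22,-58,0],"yaw":0,"gripper":1},{"xyz":[-15,-40,0],"yaw":0,"gripper":1}])

```text
time_s: 13.1
position: [0.4477, -0.2806, 0.2691]
ee_rot: [-0.43, 0.546, 0.438, 0.571]
wrist_force: [1.1, 0.4, -0.5]
grip_width: 0.0939
```

```bash
python3 - <<'E'
from h import *
st()
c,im,d=look('w6',[(q,None) for q in('receiver_mid','lid_mid','plate','press_mid')])
P=wcloud(c,d)
edge(P,.069,.082,(.434,-.379),.05,.031)
edge(P,.008,.02,(.616,-.175),.085,.076)
edge(P,.002,.045,(.388,-.22),.05,.0375)
st()
E
```

```text
t 13.1 pos [ 0.4477 -0.2806  0.2691] toolx [ 0.0215  0.0308 -0.9993] jaw deg 75.7 grip 0.0939 F [ 1.1  0.4 -0.5] q [ 0.49  0.4   0.06  1.8  -0.08  0.94  1.91]
{'time_s': np.float64(13.1), 'position': array([ 0.4477, -0.2806,  0.2691]), 'ee_rot': array([-0.4299,  0.5455,  0.4378,  0.5709]), 'grip_width': np.float64(0.0939), 'wrist_force': array([ 1.0565,  0.444 , -0.4905])}
receiver_mid 0.57 [221. 226.] [ 0.4344 -0.3815  0.0375]
lid_mid 0.79 [142. 356.] [ 0.3895 -0.2221  0.0225]
plate 0.67 [307. 424.] [ 0.6185 -0.1789  0.    ]
press_mid 0.97 [153. 557.] [0.4506 0.025  0.0355]
edge 738 36 [ 0.4333 -0.3793] med res 0.0007 rms 0.0008
edge 2224 31 [ 0.6158 -0.1766] med res 0.0003 rms 0.0005
edge 3346 36 [ 0.3878 -0.2204] med res 0.0011 rms 0.005
t 13.35 pos [ 0.4496 -0.2768  0.2685] toolx [ 0.0212  0.033  -0.9992] jaw deg 75.9 grip 0.0939 F [ 0.1  0.6 -0.2] q [ 0.48  0.4   0.06  1.8  -0.08  0.94  1.91]
```

View pics/w6.png

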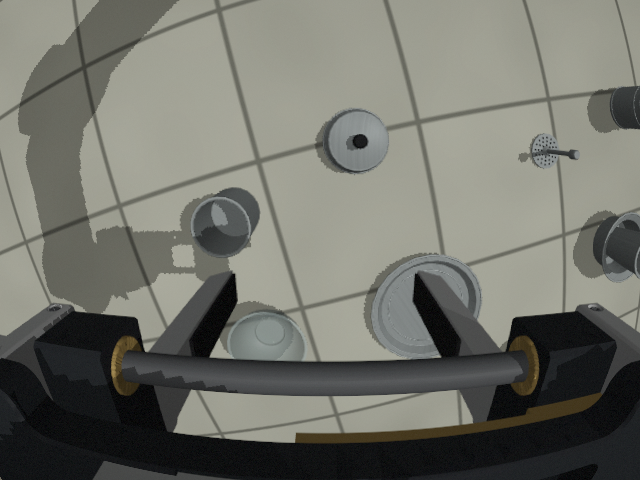

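Emit:
carry_out(moves=[{"xyz":[-5,-30,-10],"yaw":0,"gripper":1},{"xyz":[-6,-35,-20],"yaw":0,"gripper":1},{"xyz":[-6,-33,-25],"yaw":0,"gripper":1},{"xyz":[0,0,-30],"yaw":0,"gripper":1},{"xyz":[0,0,-30],"yaw":0,"gripper":1},{"xyz":[0,0,-20],"yaw":0,"gripper":1},{"xyz":[0,0,0],"yaw":0,"gripper":1},{"xyz":[0,0,0],"yaw":0,"gripper":1}])

```text
time_s: 14.35
position: [0.4443, -0.3628, 0.1331]
ee_rot: [-0.438, 0.535, 0.446, 0.568]
wrist_force: [-0.5, 0.7, 0.9]
grip_width: 0.0938
```

```bash
python3 - <<'E'
from h import *
st()
c,im,d=look('w7',[])
P=wcloud(c,d)
edge(P,.069,.082,(.434,-.379),.05,.031)
st()
E
```

```text
t 14.35 pos [ 0.4443 -0.3628  0.1331] toolx [ 0.0297  0.0378 -0.9988] jaw deg 77.5 grip 0.0938 F [-0.5  0.7  0.9] q [ 0.64  0.63  0.04  1.82 -0.11  0.69  2.11]
{'time_s': np.float64(14.35), 'position': array([ 0.4443, -0.3628,  0.1331]), 'ee_rot': array([-0.4384,  0.5349,  0.4461,  0.568 ]), 'grip_width': np.float64(0.0938), 'wrist_force': array([-0.4657,  0.6559,  0.8566])}
edge 1938 36 [ 0.4334 -0.3794] med res 0.0007 rms 0.0008
t 14.4 pos [ 0.4443 -0.3627  0.1331] toolx [ 0.0299  0.0379 -0.9988] jaw deg 77.5 grip 0.0936 F [-0.1  0.8  0.2] q [ 0.64  0.63  0.04  1.82 -0.11  0.69  2.11]
```

Emit:
carry_out(moves=[{"xyz":[0,0,0],"yaw":-10.7,"gripper":1},{"xyz":[0,0,0],"yaw":-10.7,"gripper":1},{"xyz":[0,0,0],"yaw":-10.7,"gripper":1},{"xyz":[0,0,0],"yaw":-10.7,"gripper":1},{"xyz":[0,0,0],"yaw":-10.7,"gripper":1},{"xyz":[0,0,0],"yaw":-10.7,"gripper":1},{"xyz":[0,0,0],"yaw":-10.7,"gripper":1},{"xyz":[0,0,0],"yaw":-10.7,"gripper":1}])

```text
time_s: 15.4
position: [0.4513, -0.3629, 0.1433]
ee_rot: [0.041, 0.686, -0.067, 0.723]
wrist_force: [-0.3, -0.5, -0.2]
grip_width: 0.094
```

```bash
python3 -c "
from h import *
st()"
```

```text
t 15.4 pos [ 0.4513 -0.3629  0.1433] toolx [ 0.0491 -0.04   -0.998 ] jaw deg -8.7 grip 0.094 F [-0.3 -0.5 -0.2] q [ 0.3   0.65  0.5   1.87 -0.49  0.68  0.94]
```

Emit:
carry_out(moves=[{"xyz":[0,0,0],"yaw":-10.7,"gripper":1},{"xyz":[0,0,0],"yaw":-10.7,"gripper":1},{"xyz":[0,0,0],"yaw":-10.7,"gripper":1},{"xyz":[0,0,0],"yaw":-10.7,"gripper":1},{"xyz":[0,0,0],"yaw":-10.7,"gripper":1},{"xyz":[0,0,0],"yaw":-10.7,"gripper":1},{"xyz":[0,0,0],"yaw":-10.7,"gripper":1},{"xyz":[0,0,0],"yaw":-10.7,"gripper":1}])

```text
time_s: 16.4
position: [0.4605, -0.3593, 0.1523]
ee_rot: [-0.499, -0.468, 0.54, -0.49]
wrist_force: [-0.8, 0.4, 0.2]
grip_width: 0.0939
```

```bash
python3 -c "
from h import *
st()"
```

```text
t 16.4 pos [ 0.4605 -0.3593  0.1523] toolx [-0.0223 -0.0615 -0.9979] jaw deg -94.6 grip 0.0939 F [-0.8  0.4  0.2] q [ 0.02  0.83  0.99  1.81 -0.79  0.92 -0.31]
```

Emit:
carry_out(moves=[{"xyz":[-5,-4,-5],"yaw":0,"gripper":1},{"xyz":[-5,-4,-5],"yaw":0,"gripper":1},{"xyz":[-5,-4,-5],"yaw":0,"gripper":1},{"xyz":[-5,-4,-5],"yaw":0,"gripper":1},{"xyz":[-5,-4,-5],"yaw":0,"gripper":1},{"xyz":[0,0,0],"yaw":0,"gripper":1},{"xyz":[0,0,0],"yaw":0,"gripper":1},{"xyz":[0,0,0],"yaw":0,"gripper":1}])

```text
time_s: 17.4
position: [0.4347, -0.3804, 0.1269]
ee_rot: [-0.498, -0.47, 0.537, -0.493]
wrist_force: [0.4, -0.4, -0.9]
grip_width: 0.0938
```

```bash
python3 -c "
from h import *
st()"
```

```text
t 17.4 pos [ 0.4347 -0.3804  0.1269] toolx [-0.0184 -0.0605 -0.998 ] jaw deg -94.1 grip 0.0938 F [ 0.4 -0.4 -0.9] q [ 0.09  0.84  0.94  1.86 -0.83  0.86 -0.21]
```

Emit:
carry_out(moves=[{"xyz":[0,0,0],"yaw":10.7,"gripper":1},{"xyz":[0,0,0],"yaw":10.7,"gripper":1},{"xyz":[0,0,0],"yaw":10.7,"gripper":1},{"xyz":[0,0,0],"yaw":10.7,"gripper":1},{"xyz":[0,0,0],"yaw":10.7,"gripper":1},{"xyz":[0,0,0],"yaw":10.7,"gripper":1},{"xyz":[0,0,0],"yaw":10.7,"gripper":1},{"xyz":[0,0,0],"yaw":10.7,"gripper":1}])

```text
time_s: 18.4
position: [0.4373, -0.3792, 0.1277]
ee_rot: [0.041, 0.683, -0.056, 0.728]
wrist_force: [-0.3, 0.1, 0.7]
grip_width: 0.094
```

```bash
python3 -c "
from h import *
st()"
```

```text
t 18.4 pos [ 0.4373 -0.3792  0.1277] toolx [ 0.0621 -0.0251 -0.9978] jaw deg -7.8 grip 0.094 F [-0.3  0.1  0.7] q [ 0.38  0.67  0.47  1.88 -0.53  0.65  1.03]
```

Emit:
carry_out(moves=[{"xyz":[0,0,0],"yaw":10.7,"gripper":1},{"xyz":[0,0,0],"yaw":10.7,"gripper":1},{"xyz":[0,0,0],"yaw":10.7,"gripper":1},{"xyz":[0,0,0],"yaw":10.7,"gripper":1},{"xyz":[0,0,0],"yaw":10.7,"gripper":1},{"xyz":[0,0,0],"yaw":10.7,"gripper":1},{"xyz":[0,0,0],"yaw":10.7,"gripper":1},{"xyz":[0,0,0],"yaw":10.7,"gripper":1}])

```text
time_s: 19.4
position: [0.4377, -0.3801, 0.129]
ee_rot: [-0.436, 0.527, 0.454, 0.571]
wrist_force: [-0.5, -0.3, 0.2]
grip_width: 0.0939
```

```bash
python3 -c "
from h import *
st()"
```

```text
t 19.4 pos [ 0.4377 -0.3801  0.129 ] toolx [ 0.0316  0.058  -0.9978] jaw deg 78.1 grip 0.0939 F [-0.5 -0.3  0.2] q [ 0.69  0.65  0.02  1.79 -0.12  0.71  2.16]
```

Emit:
carry_out(moves=[{"xyz":[-4,1,-6],"yaw":0,"gripper":1},{"xyz":[0,0,-12],"yaw":0,"gripper":1},{"xyz":[0,0,-14],"yaw":0,"gripper":1},{"xyz":[0,0,-14],"yaw":0,"gripper":1},{"xyz":[0,0,-14],"yaw":0,"gripper":1},{"xyz":[0,0,-10],"yaw":0,"gripper":1},{"xyz":[0,0,-6],"yaw":0,"gripper":1},{"xyz":[0,0,0],"yaw":0,"gripper":1}])

```text
time_s: 20.4
position: [0.4325, -0.3782, 0.0462]
ee_rot: [-0.433, 0.53, 0.453, 0.572]
wrist_force: [0.1, 0.1, 0.1]
grip_width: 0.0945
```

```bash
python3 -c "
from h import *
st()"
```

```text
t 20.4 pos [ 0.4325 -0.3782  0.0462] toolx [ 0.0294  0.059  -0.9978] jaw deg 77.6 grip 0.0945 F [0.1 0.1 0.1] q [ 0.71  0.77  0.01  1.85 -0.13  0.54  2.18]
```

Emit:
carry_out(moves=[{"xyz":[0,0,0],"yaw":0,"gripper":0},{"xyz":[0,0,0],"yaw":0,"gripper":0},{"xyz":[0,0,0],"yaw":0,"gripper":0},{"xyz":[0,0,0],"yaw":0,"gripper":0},{"xyz":[0,0,8],"yaw":0,"gripper":0},{"xyz":[0,0,12],"yaw":0,"gripper":0},{"xyz":[0,0,15],"yaw":0,"gripper":0},{"xyz":[0,0,10],"yaw":0,"gripper":0}])

```text
time_s: 21.4
position: [0.4328, -0.3786, 0.0952]
ee_rot: [-0.434, 0.53, 0.452, 0.572]
wrist_force: [0.8, 0.1, -1.7]
grip_width: 0.0616
```

```bash
python3 -c "
from h import *
st()
im,d=snap('side','s8')"
```

```text
t 21.4 pos [ 0.4328 -0.3786  0.0952] toolx [ 0.0306  0.0578 -0.9979] jaw deg 77.6 grip 0.0616 F [ 0.8  0.1 -1.7] q [ 0.7   0.7   0.02  1.83 -0.13  0.64  2.17]
```

View pics/s8.png

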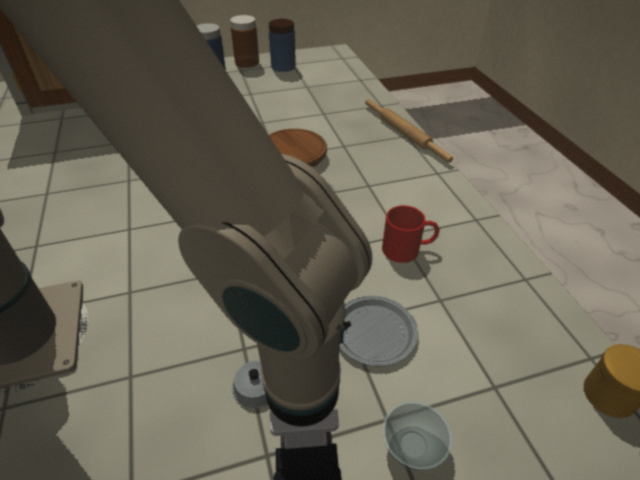

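Emit:
carry_out(moves=[{"xyz":[8,9,5],"yaw":0,"gripper":0},{"xyz":[14,16,0],"yaw":0,"gripper":0},{"xyz":[18,20,0],"yaw":0,"gripper":0},{"xyz":[18,20,0],"yaw":0,"gripper":0},{"xyz":[18,20,0],"yaw":0,"gripper":0},{"xyz":[18,20,0],"yaw":0,"gripper":0},{"xyz":[18,20,0],"yaw":0,"gripper":0},{"xyz":[14,16,0],"yaw":0,"gripper":0}])

```text
time_s: 22.45
position: [0.565, -0.2278, 0.1023]
ee_rot: [-0.433, 0.529, 0.452, 0.573]
wrist_force: [0.5, 0.3, -1.8]
grip_width: 0.062
```

```bash
python3 -c "
from h import *
st()"
```

```text
t 22.45 pos [ 0.565  -0.2278  0.1023] toolx [ 0.0317  0.0599 -0.9977] jaw deg 77.7 grip 0.062 F [ 0.5  0.3 -1.8] q [ 0.35  0.72  0.05  1.75 -0.16  0.68  1.87]
```

Emit:
carry_out(moves=[{"xyz":[13,13,0],"yaw":0,"gripper":0},{"xyz":[13,13,0],"yaw":0,"gripper":0},{"xyz":[12,12,0],"yaw":0,"gripper":0},{"xyz":[8,8,0],"yaw":0,"gripper":0},{"xyz":[0,0,-5],"yaw":0,"gripper":0},{"xyz":[0,0,-10],"yaw":0,"gripper":0},{"xyz":[0,0,-5],"yaw":0,"gripper":0},{"xyz":[0,0,0],"yaw":0,"gripper":0}])

```text
time_s: 23.45
position: [0.6128, -0.178, 0.0799]
ee_rot: [-0.433, 0.529, 0.453, 0.572]
wrist_force: [0.6, 0.4, -1.9]
grip_width: 0.0618
```

```bash
python3 - <<'E'
from h import *
st()
im,d=snap('side','s9');P=pcloud('side',d);edge(P,.005,.03,(.615,-.172),.085,.076)
cv2.imwrite('pics/s9c.png',cv2.resize(im[200:420,260:480,::-1],None,fx=2.7,fy=2.7))
c,im,d=look('w9',[]);P=wcloud(c,d);edge(P,.008,.02,(.616,-.175),.085,.076)
circ(c,d,.08,.13,(.615,-.175),.05)
E
```

```text
t 23.45 pos [ 0.6128 -0.178   0.0799] toolx [ 0.0288  0.0605 -0.9978] jaw deg 77.7 grip 0.0618 F [ 0.6  0.4 -1.9] q [ 0.24  0.78  0.06  1.68 -0.17  0.68  1.77]
edge 1152 28 [ 0.6156 -0.176 ] med res 0.0002 rms 0.0016
{'time_s': np.float64(23.5), 'position': array([ 0.6129, -0.1781,  0.0801]), 'ee_rot': array([-0.4329,  0.5291,  0.4533,  0.5719]), 'grip_width': np.float64(0.062), 'wrist_force': array([-0.633 ,  0.2306, -1.6475])}
edge 7870 24 [ 0.6158 -0.1761] med res 0.0001 rms 0.0005
circ 11230 [ 0.6114 -0.1798  0.0301] zmed 0.1025 rms 0.0045
```

View pics/s9c.png

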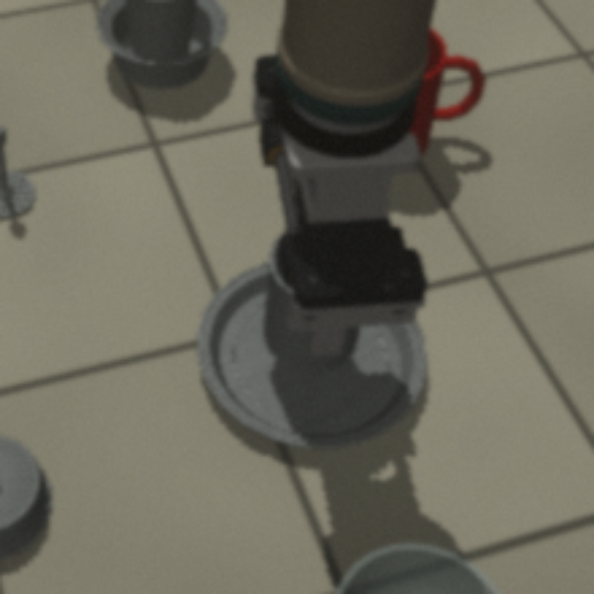

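View pics/w9.png

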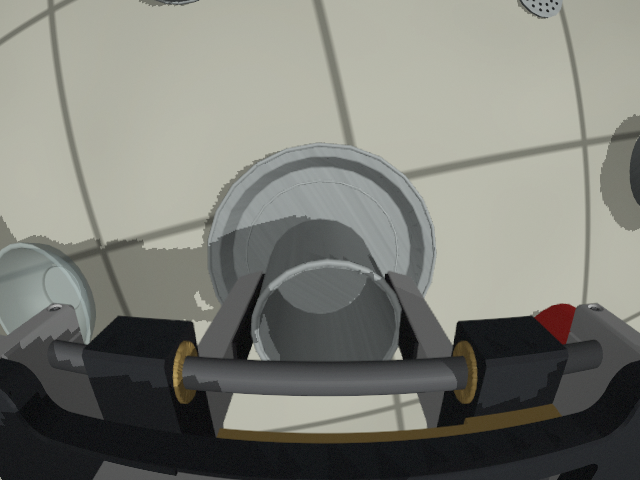

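Emit:
carry_out(moves=[{"xyz":[2,0,-6],"yaw":0,"gripper":0},{"xyz":[0,0,-8],"yaw":0,"gripper":0},{"xyz":[0,0,-7],"yaw":0,"gripper":0},{"xyz":[0,0,-4],"yaw":0,"gripper":0},{"xyz":[0,0,-2],"yaw":0,"gripper":0},{"xyz":[0,0,0],"yaw":0,"gripper":0},{"xyz":[0,0,0],"yaw":0,"gripper":0},{"xyz":[0,0,0],"yaw":0,"gripper":0}])

```text
time_s: 24.55
position: [0.6157, -0.1782, 0.052]
ee_rot: [-0.433, 0.529, 0.453, 0.572]
wrist_force: [0.4, 0.3, -0.2]
grip_width: 0.0615
```

```bash
python3 -c "
from h import *
st()"
```

```text
t 24.55 pos [ 0.6157 -0.1782  0.052 ] toolx [ 0.0307  0.06   -0.9977] jaw deg 77.7 grip 0.0615 F [ 0.4  0.3 -0.2] q [ 0.24  0.82  0.05  1.69 -0.18  0.63  1.78]
```

Contact is beginning. I'll lower a little more, then release and rise.

Emit:
carry_out(moves=[{"xyz":[0,0,-2],"yaw":0,"gripper":0},{"xyz":[0,0,-1],"yaw":0,"gripper":0},{"xyz":[0,0,0],"yaw":0,"gripper":0.9},{"xyz":[0,0,0],"yaw":0,"gripper":0.9},{"xyz":[0,0,0],"yaw":0,"gripper":0.9},{"xyz":[0,0,15],"yaw":0,"gripper":0.9},{"xyz":[0,0,20],"yaw":0,"gripper":0.9},{"xyz":[0,0,20],"yaw":0,"gripper":1}])

```text
time_s: 25.55
position: [0.6161, -0.1783, 0.1077]
ee_rot: [-0.433, 0.529, 0.453, 0.573]
wrist_force: [-0.2, -0.0, 0.4]
grip_width: 0.0916
```

```bash
python3 - <<'E'
from h import *
st()
c,im,d=look('w10',[]);P=wcloud(c,d);edge(P,.008,.02,(.616,-.175),.085,.076)
edge(P,.07,.085,(.615,-.175),.05,.031);circ(c,d,.074,.084,(.615,-.175),.05)
E
```

```text
t 25.55 pos [ 0.6161 -0.1783  0.1077] toolx [ 0.0313  0.0601 -0.9977] jaw deg 77.7 grip 0.0916 F [-0.2 -0.   0.4] q [ 0.23  0.75  0.07  1.66 -0.17  0.73  1.76]
{'time_s': np.float64(25.55), 'position': array([ 0.6161, -0.1783,  0.1077]), 'ee_rot': array([-0.4334,  0.5286,  0.4527,  0.5725]), 'grip_width': np.float64(0.0916), 'wrist_force': array([-0.1918, -0.0103,  0.3936])}
edge 10035 36 [ 0.6164 -0.1761] med res 0.0005 rms 0.0009
edge 2735 36 [ 0.6163 -0.1791] med res 0.0007 rms 0.0008
circ 2266 [ 0.6159 -0.1789  0.0297] zmed 0.0783 rms 0.001
```

View pics/w10.png

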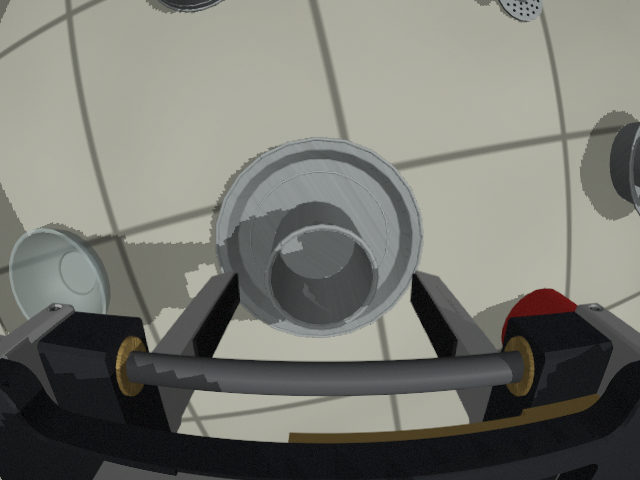

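Emit:
carry_out(moves=[{"xyz":[0,0,20],"yaw":0,"gripper":1},{"xyz":[-6,10,25],"yaw":0,"gripper":1},{"xyz":[-14,25,20],"yaw":0,"gripper":1},{"xyz":[-20,35,10],"yaw":0,"gripper":1},{"xyz":[-20,35,0],"yaw":0,"gripper":1},{"xyz":[-20,35,0],"yaw":0,"gripper":1},{"xyz":[-20,35,0],"yaw":0,"gripper":1},{"xyz":[-20,35,0],"yaw":0,"gripper":1}])

```text
time_s: 26.6
position: [0.4975, 0.0328, 0.1931]
ee_rot: [-0.436, 0.526, 0.446, 0.577]
wrist_force: [-0.2, 0.1, 0.1]
grip_width: 0.0939
```

Emit:
carry_out(moves=[{"xyz":[-20,35,0],"yaw":0,"gripper":1},{"xyz":[-20,35,0],"yaw":0,"gripper":1},{"xyz":[-20,35,0],"yaw":0,"gripper":1},{"xyz":[-14,25,0],"yaw":0,"gripper":1},{"xyz":[-8,14,0],"yaw":0,"gripper":1},{"xyz":[0,0,0],"yaw":0,"gripper":1},{"xyz":[0,0,0],"yaw":0,"gripper":1},{"xyz":[0,0,0],"yaw":0,"gripper":1}])

```text
time_s: 27.6
position: [0.4132, 0.1834, 0.1967]
ee_rot: [-0.438, 0.522, 0.447, 0.579]
wrist_force: [-0.1, -0.5, 0.6]
grip_width: 0.0941
```

```bash
python3 - <<'E'
from h import *
st()
c,im,d=look('w11',[('brewer_mid',None)]);P=wcloud(c,d)
edge(P,.066,.08,(.4077,.1904),.05,.031);circ(c,d,.066,.08,(.4077,.1904),.05)
E
```

```text
t 27.6 pos [0.4132 0.1834 0.1967] toolx [ 0.0547  0.0598 -0.9967] jaw deg 77.6 grip 0.0941 F [-0.1 -0.5  0.6] q [-0.54  0.36  0.11  2.14 -0.13  0.57  1.02]
{'time_s': np.float64(27.6), 'position': array([0.4132, 0.1834, 0.1967]), 'ee_rot': array([-0.4381,  0.5225,  0.4468,  0.5792]), 'grip_width': np.float64(0.0941), 'wrist_force': array([-0.1194, -0.5146,  0.5677])}
brewer_mid 0.75 [215. 320.] [0.411  0.1907 0.036 ]
edge 941 36 [0.4081 0.1899] med res -0.0002 rms 0.0004
circ 941 [0.4077 0.1898 0.0293] zmed 0.0716 rms 0.0008
```

View pics/w11.png

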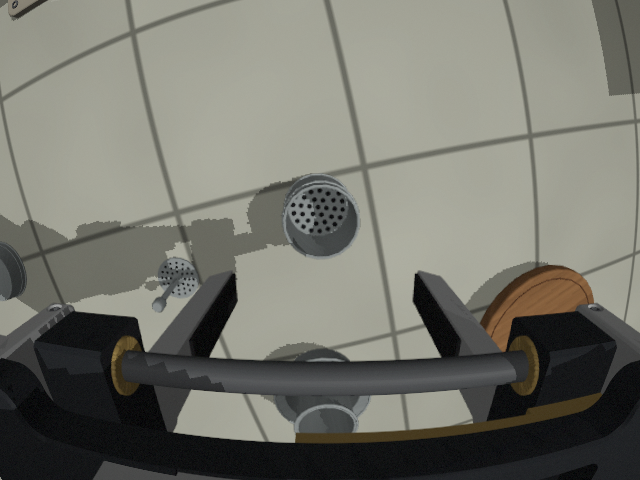

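Emit:
carry_out(moves=[{"xyz":[0,0,0],"yaw":-10.7,"gripper":1},{"xyz":[0,0,0],"yaw":-10.7,"gripper":1},{"xyz":[0,0,0],"yaw":-10.7,"gripper":1},{"xyz":[0,0,0],"yaw":-10.7,"gripper":1},{"xyz":[0,0,0],"yaw":-10.7,"gripper":1},{"xyz":[0,0,0],"yaw":-10.7,"gripper":1},{"xyz":[0,0,0],"yaw":-10.7,"gripper":1},{"xyz":[0,0,0],"yaw":-10.7,"gripper":1}])

```text
time_s: 28.7
position: [0.4152, 0.1788, 0.1967]
ee_rot: [0.037, 0.681, -0.07, 0.728]
wrist_force: [0.5, -1.3, 1.1]
grip_width: 0.094
```

```bash
python3 -c "
from h import *
st()"
```

```text
t 28.7 pos [0.4152 0.1788 0.1967] toolx [ 0.0637 -0.051  -0.9967] jaw deg -8.6 grip 0.094 F [ 0.5 -1.3  1.1] q [-1.    0.44  0.65  2.12 -0.32  0.65 -0.29]
```

Emit:
carry_out(moves=[{"xyz":[-4,6,-10],"yaw":0,"gripper":1},{"xyz":[-3,5,-20],"yaw":0,"gripper":1},{"xyz":[0,0,-20],"yaw":0,"gripper":1},{"xyz":[0,0,-20],"yaw":0,"gripper":1},{"xyz":[0,0,-10],"yaw":0,"gripper":1},{"xyz":[0,0,0],"yaw":0,"gripper":1},{"xyz":[0,0,0],"yaw":0,"gripper":1},{"xyz":[0,0,0],"yaw":0,"gripper":1}])

```text
time_s: 29.7
position: [0.4069, 0.1906, 0.1126]
ee_rot: [0.031, 0.682, -0.063, 0.728]
wrist_force: [0.1, 0.4, -0.7]
grip_width: 0.0942
```

```bash
python3 -c "
from h import *
st()"
```

```text
t 29.7 pos [0.4069 0.1906 0.1126] toolx [ 0.0629 -0.0497 -0.9968] jaw deg -7.6 grip 0.0942 F [ 0.1  0.4 -0.7] q [-0.89  0.58  0.48  2.21 -0.47  0.42 -0.19]
```

Emit:
carry_out(moves=[{"xyz":[1,0,-10],"yaw":0,"gripper":1},{"xyz":[0,0,-16],"yaw":0,"gripper":1},{"xyz":[0,0,-16],"yaw":0,"gripper":1},{"xyz":[0,0,-12],"yaw":0,"gripper":1},{"xyz":[0,0,-6],"yaw":0,"gripper":1},{"xyz":[0,0,0],"yaw":0,"gripper":0},{"xyz":[0,0,0],"yaw":0,"gripper":0},{"xyz":[0,0,0],"yaw":0,"gripper":0}])

```text
time_s: 30.7
position: [0.4096, 0.1919, 0.0509]
ee_rot: [0.032, 0.68, -0.062, 0.73]
wrist_force: [-0.4, -0.0, 0.2]
grip_width: 0.0676
```

```bash
python3 -c "
from h import *
st()"
```

```text
t 30.7 pos [0.4096 0.1919 0.0509] toolx [ 0.0671 -0.0473 -0.9966] jaw deg -7.5 grip 0.0676 F [-0.4 -0.   0.2] q [-0.79  0.69  0.34  2.24 -0.59  0.25 -0.09]
```

Emit:
carry_out(moves=[{"xyz":[0,0,0],"yaw":0,"gripper":0},{"xyz":[0,0,0],"yaw":0,"gripper":0},{"xyz":[0,0,0],"yaw":0,"gripper":0},{"xyz":[0,0,6],"yaw":0,"gripper":0},{"xyz":[0,0,12],"yaw":0,"gripper":0},{"xyz":[0,0,20],"yaw":0,"gripper":0},{"xyz":[0,0,25],"yaw":0,"gripper":0},{"xyz":[0,0,25],"yaw":0,"gripper":0}])

```text
time_s: 31.7
position: [0.4083, 0.1912, 0.1431]
ee_rot: [0.032, 0.681, -0.063, 0.729]
wrist_force: [0.4, 0.7, -0.8]
grip_width: 0.0625
```

```bash
python3 -c "
from h import *
st()"
```

```text
t 31.7 pos [0.4083 0.1912 0.1431] toolx [ 0.0648 -0.048  -0.9967] jaw deg -7.6 grip 0.0625 F [ 0.4  0.7 -0.8] q [-0.97  0.53  0.58  2.18 -0.45  0.51 -0.19]
```

Emit:
carry_out(moves=[{"xyz":[6,-10,10],"yaw":0,"gripper":0},{"xyz":[14,-25,10],"yaw":0,"gripper":0},{"xyz":[22,-38,0],"yaw":0,"gripper":0},{"xyz":[22,-38,0],"yaw":0,"gripper":0},{"xyz":[22,-38,0],"yaw":0,"gripper":0},{"xyz":[22,-38,0],"yaw":0,"gripper":0},{"xyz":[22,-38,0],"yaw":0,"gripper":0},{"xyz":[22,-38,0],"yaw":0,"gripper":0}])

```text
time_s: 32.7
position: [0.563, -0.0816, 0.1661]
ee_rot: [0.031, 0.681, -0.06, 0.73]
wrist_force: [0.4, 0.3, -0.7]
grip_width: 0.0628
```

```bash
python3 -c "
from h import *
st()"
```

```text
t 32.7 pos [ 0.563  -0.0816  0.1661] toolx [ 0.0667 -0.0453 -0.9967] jaw deg -7.2 grip 0.0628 F [ 0.4  0.3 -0.7] q [-0.26  0.6   0.51  1.89 -0.4   0.68  0.34]
```

Emit:
carry_out(moves=[{"xyz":[14,-26,0],"yaw":0,"gripper":0},{"xyz":[14,-26,0],"yaw":0,"gripper":0},{"xyz":[11,-20,0],"yaw":0,"gripper":0},{"xyz":[7,-13,0],"yaw":0,"gripper":0},{"xyz":[3,-5,0],"yaw":0,"gripper":0},{"xyz":[0,0,0],"yaw":0,"gripper":0},{"xyz":[0,0,0],"yaw":0,"gripper":0},{"xyz":[0,0,0],"yaw":0,"gripper":0}])

```text
time_s: 33.7
position: [0.6101, -0.1815, 0.1647]
ee_rot: [0.033, 0.682, -0.063, 0.728]
wrist_force: [0.2, 0.8, -0.6]
grip_width: 0.063
```

```bash
cat >> h.py <<'E'
def rimplane(P,xy,R,zlo,zhi):
    """top rim of a held cup: points within R, take top per angular bin; plane normal & centre"""
    P=P.reshape(-1,3);m=(np.hypot(P[:,0]-xy[0],P[:,1]-xy[1])<R)&(P[:,2]>zlo)&(P[:,2]<zhi);P=P[m]
    a=np.arctan2(P[:,1]-xy[1],P[:,0]-xy[0]);b=((a+np.pi)/(2*np.pi)*36).astype(int)
    Q=np.array([P[b==i][np.argmax(P[b==i][:,2])] for i in range(36) if (b==i).sum()>1])
    if len(Q)<6: print('few');return
    for _ in range(3):
        A=np.c_[Q[:,:2]-xy,np.ones(len(Q))];s,*_r=np.linalg.lstsq(A,Q[:,2],rcond=None);r=Q[:,2]-A@s
        k=abs(r)<max(2*np.median(abs(r)),.0008);Q=Q[k]
    cx=Q[:,:2].mean(0);print('rim n',len(Q),'axis tilt',np.round(-s[:2],3),'z at c',round(s[2],4))
E
python3 - <<'E'
from h import *
st()
im,d=snap('side','s12');cv2.imwrite('pics/s12c.png',cv2.resize(im[200:420,260:480,::-1],None,fx=2.7,fy=2.7))
c,im,d=look('w12',[]);P=wcloud(c,d);np.save('pics/P.npy',P)
p=monitor.observe()['position']
rimplane(P,p[:2],.04,p[2]+.005,p[2]+.04)
edge(P,p[2]+.010,p[2]+.04,p[:2],.045,.031)
edge(P,.07,.085,(.6161,-.179),.05,.031)
E
```

```text
t 33.7 pos [ 0.6101 -0.1815  0.1647] toolx [ 0.0617 -0.0467 -0.997 ] jaw deg -7.7 grip 0.063 F [ 0.2  0.8 -0.6] q [-0.07  0.69  0.49  1.7  -0.4   0.78  0.46]
{'time_s': np.float64(33.75), 'position': array([ 0.6102, -0.1814,  0.1647]), 'ee_rot': array([ 0.0326,  0.6821, -0.0626,  0.7279]), 'grip_width': np.float64(0.0626), 'wrist_force': array([-0.7589, -0.3128, -0.3575])}
rim n 17 axis tilt [-0.031 -0.149] z at c 0.184
edge 6433 33 [ 0.6094 -0.1817] med res 0.0001 rms 0.0041
edge 708 19 [ 0.6167 -0.1779] med res 0.0001 rms 0.0003
```

View pics/s12c.png

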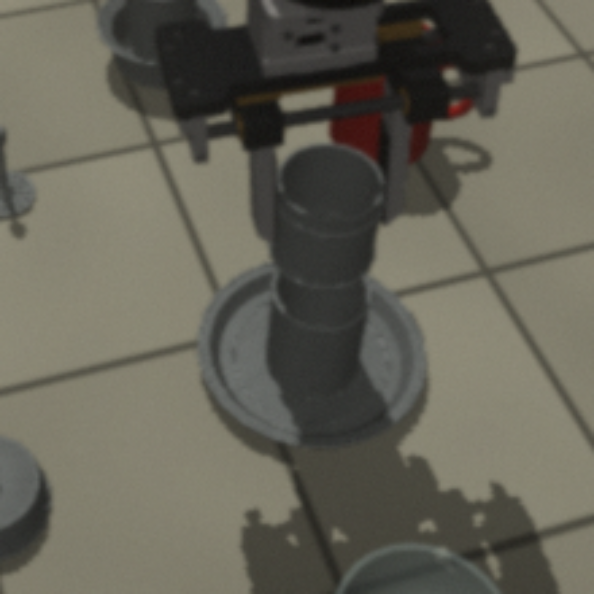

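View pics/w12.png

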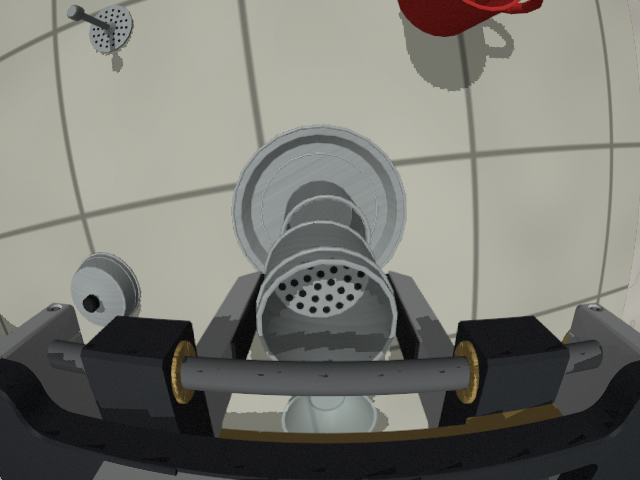

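```bash
python3 - <<'E'
from h import *
im,d=viewer.get_image('side');P=pcloud('side',d)
# wrist cloud: rim ring
n=np.load('pics/w12.npz');W=wcloud(dict(K=n['K'],T=n['T']),n['d'])
for nm,C in(('side',P),('wrist',W)):
    for z0,z1 in((.181,.195),(.14,.15),(.15,.16)):
        Q=C.reshape(-1,3);m=(Q[:,2]>z0)&(Q[:,2]<z1)&(np.hypot(Q[:,0]-.61,Q[:,1]+.1815)<.034)
        q=Q[m];
        if len(q)<20: print(nm,z0,'few',len(q));continue
        from scipy.optimize import least_squares
        R=.031
        f=least_squares(lambda p:np.hypot(q[:,0]-p[0],q[:,1]-p[1])-R,[.61,-.18],loss='soft_l1',f_scale=.0005)
        print(nm,z0,len(q),np.round(f.x,4),'rms',np.round(np.std(f.fun),4),np.round(q[:,2].max(),4))
E
```

```text
side 0.181 306 [ 0.6089 -0.1833] rms 0.0013 0.1949
side 0.14 257 [ 0.6085 -0.1832] rms 0.0009 0.1499
side 0.15 313 [ 0.6086 -0.1836] rms 0.001 0.16
wrist 0.181 2860 [ 0.6088 -0.1839] rms 0.0016 0.195
wrist 0.14 1645 [ 0.6094 -0.1808] rms 0.0011 0.15
wrist 0.15 1951 [ 0.6096 -0.1808] rms 0.0012 0.16
```

Emit:
carry_out(moves=[{"xyz":[4,2,-4],"yaw":0,"gripper":0},{"xyz":[3,2,-8],"yaw":0,"gripper":0},{"xyz":[0,0,-8],"yaw":0,"gripper":0},{"xyz":[0,0,-4],"yaw":0,"gripper":0},{"xyz":[0,0,0],"yaw":0,"gripper":0},{"xyz":[0,0,0],"yaw":0,"gripper":0},{"xyz":[0,0,0],"yaw":0,"gripper":0},{"xyz":[0,0,0],"yaw":0,"gripper":0}])

```text
time_s: 34.85
position: [0.6176, -0.1773, 0.1388]
ee_rot: [0.033, 0.682, -0.063, 0.728]
wrist_force: [-0.4, -0.2, -0.3]
grip_width: 0.0631
```

```bash
cat >> h.py <<'E'
def ax(C,z0,z1,xy,R,lab='',rm=None):
    from scipy.optimize import least_squares
    Q=C.reshape(-1,3);m=(Q[:,2]>z0)&(Q[:,2]<z1)&(np.hypot(Q[:,0]-xy[0],Q[:,1]-xy[1])<(rm or R+.004));q=Q[m]
    if len(q)<20: print(lab,'few',len(q));return
    f=least_squares(lambda p:np.hypot(q[:,0]-p[0],q[:,1]-p[1])-R,xy,loss='soft_l1',f_scale=.0005)
    print(lab,z0,len(q),np.round(f.x,4),'rms',np.round(np.std(f.fun),4));return f.x
E
python3 - <<'E'
from h import *
st()
im,d=snap('side','s13');P=pcloud('side',d);cv2.imwrite('pics/s13c.png',cv2.resize(im[230:380,300:450,::-1],None,fx=4,fy=4))
for z in(.105,.115,.125,.152):ax(P,z,z+.01,(.616,-.179),.031,'brew')
for z in(.03,.04,.05,.06):ax(P,z,z+.01,(.616,-.179),.031,'recv')
E
```

```text
t 34.85 pos [ 0.6176 -0.1773  0.1388] toolx [ 0.0616 -0.0469 -0.997 ] jaw deg -7.7 grip 0.0631 F [-0.4 -0.2 -0.3] q [-0.06  0.73  0.47  1.7  -0.42  0.74  0.46]
brew 0.105 231 [ 0.616  -0.1788] rms 0.0011
brew 0.115 252 [ 0.6157 -0.179 ] rms 0.001
brew 0.125 279 [ 0.6155 -0.1792] rms 0.0011
brew 0.152 372 [ 0.6161 -0.179 ] rms 0.0014
recv 0.03 143 [ 0.6159 -0.1779] rms 0.0012
recv 0.04 145 [ 0.616  -0.1779] rms 0.0012
recv 0.05 135 [ 0.6162 -0.1777] rms 0.001
recv 0.06 135 [ 0.6162 -0.1776] rms 0.0008
```

View pics/s13c.png

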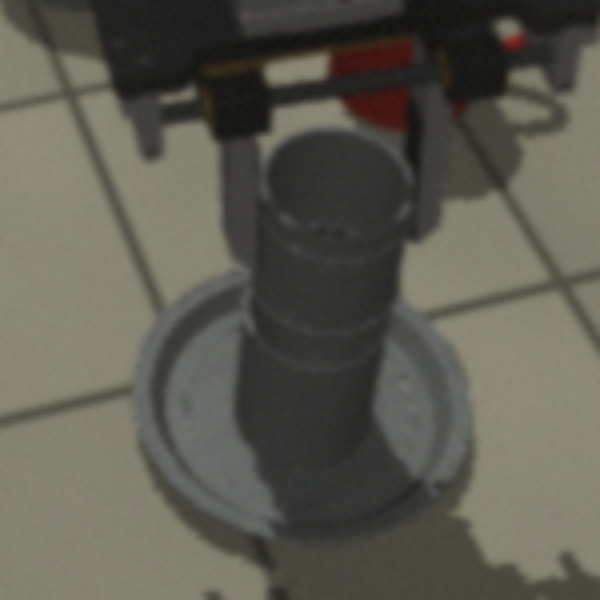

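Emit:
carry_out(moves=[{"xyz":[0,1,-4],"yaw":0,"gripper":0},{"xyz":[0,0,-5],"yaw":0,"gripper":0},{"xyz":[0,0,-4],"yaw":0,"gripper":0},{"xyz":[0,0,-2],"yaw":0,"gripper":0},{"xyz":[0,0,-1],"yaw":0,"gripper":0},{"xyz":[0,0,0],"yaw":0,"gripper":0},{"xyz":[0,0,0],"yaw":0,"gripper":0},{"xyz":[0,0,0],"yaw":0,"gripper":0}])

```text
time_s: 35.9
position: [0.6177, -0.1762, 0.1217]
ee_rot: [0.032, 0.682, -0.063, 0.728]
wrist_force: [-1.3, -0.1, -1.4]
grip_width: 0.0629
```

```bash
python3 - <<'E'
from h import *
st()
E
```

```text
t 35.9 pos [ 0.6177 -0.1762  0.1217] toolx [ 0.0617 -0.0469 -0.997 ] jaw deg -7.6 grip 0.0629 F [-1.3 -0.1 -1.4] q [-0.06  0.75  0.45  1.72 -0.43  0.7   0.47]
```

Foot should be well inside; a few mm more, then measure.

Emit:
carry_out(moves=[{"xyz":[0,0,-2],"yaw":0,"gripper":0},{"xyz":[0,0,-1],"yaw":0,"gripper":0},{"xyz":[0,0,-1],"yaw":0,"gripper":0},{"xyz":[0,0,0],"yaw":0,"gripper":0},{"xyz":[0,0,0],"yaw":0,"gripper":0},{"xyz":[0,0,0],"yaw":0,"gripper":0},{"xyz":[0,0,0],"yaw":0,"gripper":0},{"xyz":[0,0,0],"yaw":0,"gripper":0}])

```text
time_s: 36.9
position: [0.618, -0.1763, 0.1192]
ee_rot: [0.033, 0.682, -0.063, 0.728]
wrist_force: [0.1, 0.4, 1.1]
grip_width: 0.0629
```

```bash
python3 - <<'E'
from h import *
st()
im,d=snap('side','s14');P=pcloud('side',d);cv2.imwrite('pics/s14c.png',cv2.resize(im[230:380,300:450,::-1],None,fx=4,fy=4))
for z in(.085,.095,.105):ax(P,z,z+.01,(.616,-.179),.031,'brew')
ax(P,.05,.07,(.616,-.179),.031,'recv')
E
```

```text
t 36.9 pos [ 0.618  -0.1763  0.1192] toolx [ 0.0629 -0.0466 -0.9969] jaw deg -7.7 grip 0.0629 F [0.1 0.4 1.1] q [-0.05  0.75  0.45  1.72 -0.44  0.7   0.47]
brew 0.085 213 [ 0.6163 -0.1779] rms 0.001
brew 0.095 248 [ 0.6157 -0.1781] rms 0.001
brew 0.105 280 [ 0.6157 -0.1782] rms 0.0012
recv 0.05 251 [ 0.6161 -0.1776] rms 0.0007
```

View pics/s14c.png

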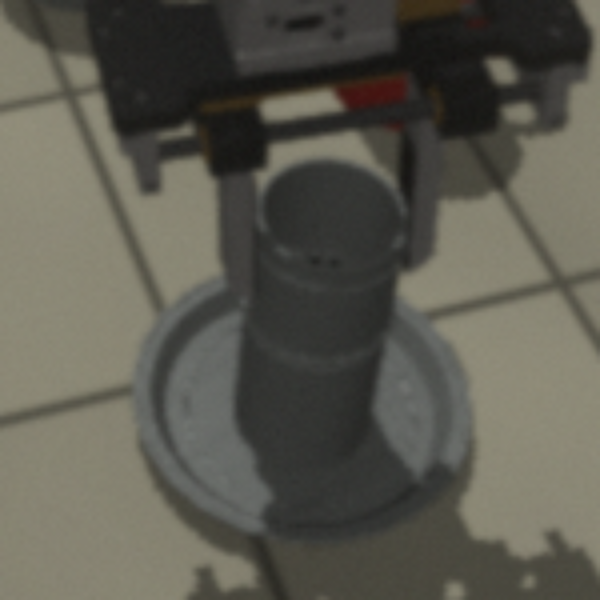

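Seated (continuous wall, aligned axes, contact force). Release and rise.

Emit:
carry_out(moves=[{"xyz":[0,0,0],"yaw":0,"gripper":0.9},{"xyz":[0,0,0],"yaw":0,"gripper":0.9},{"xyz":[0,0,0],"yaw":0,"gripper":0.9},{"xyz":[0,0,15],"yaw":0,"gripper":0.9},{"xyz":[0,0,20],"yaw":0,"gripper":0.9},{"xyz":[0,0,20],"yaw":0,"gripper":0.9},{"xyz":[0,0,15],"yaw":0,"gripper":1},{"xyz":[-5,5,10],"yaw":0,"gripper":1}])

```text
time_s: 37.95
position: [0.6133, -0.1721, 0.2044]
ee_rot: [0.033, 0.681, -0.063, 0.729]
wrist_force: [1.1, 0.5, -0.9]
grip_width: 0.0942
```

```bash
python3 - <<'E'
from h import *
st()
c,im,d=look('w15',[('press_mid',None),('lid_mid',None)]);P=wcloud(c,d)
edge(P,.132,.15,(.6161,-.178),.05,.031)
edge(P,.008,.02,(.616,-.175),.085,.076)
edge(P,.055,.08,(.449,.026),.02,.006)
Q=P.reshape(-1,3);m=(abs(Q[:,0]-.449)<.03)&(abs(Q[:,1]-.026)<.03)&(Q[:,2]>.055);print(Q[m].mean(0) if m.any() else 0,m.sum(),Q[m][:,2].max() if m.any() else 0)
S=pcloud('side',viewer.get_image('side')[1]).reshape(-1,3);m=(abs(S[:,0]-.449)<.03)&(abs(S[:,1]-.026)<.03)&(S[:,2]>.055);print(S[m].mean(0) if m.any() else 0,m.sum())
E
```

```text
t 37.95 pos [ 0.6133 -0.1721  0.2044] toolx [ 0.0645 -0.0479 -0.9968] jaw deg -7.7 grip 0.0942 F [ 1.1  0.5 -0.9] q [-0.1   0.64  0.52  1.67 -0.37  0.86  0.42]
{'time_s': np.float64(37.95), 'position': array([ 0.6133, -0.1721,  0.2044]), 'ee_rot': array([ 0.0326,  0.681 , -0.0633,  0.7288]), 'grip_width': np.float64(0.0942), 'wrist_force': array([ 1.14  ,  0.5238, -0.9159])}
press_mid 0.75 [ 40. 113.] [0.4524 0.0276 0.0355]
lid_mid 0.91 [287. 114.] [ 0.388  -0.218   0.0225]
lid_mid 0.65 [ 40. 109.] [0.4418 0.0328 0.0225]
edge 1723 36 [ 0.6172 -0.1781] med res -0.0001 rms 0.0003
edge 4532 29 [ 0.6164 -0.1759] med res 0.0004 rms 0.0006
edge 178 33 [0.4506 0.0281] med res -0.0004 rms 0.0007
[0.45170779 0.02725439 0.0684076 ] 178 0.07355565289583599
[0.44878502 0.02661862 0.06684342] 40
```

View pics/w15.png

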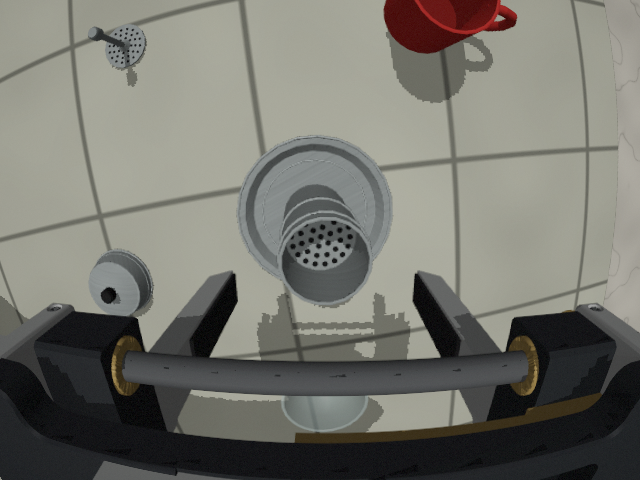

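Emit:
carry_out(moves=[{"xyz":[-8,10,0],"yaw":0,"gripper":0.6},{"xyz":[-16,20,0],"yaw":0,"gripper":0.6},{"xyz":[-18,22,0],"yaw":0,"gripper":0.6},{"xyz":[-20,24,0],"yaw":0,"gripper":0.6},{"xyz":[-20,24,-5],"yaw":0,"gripper":0.6},{"xyz":[-20,24,-10],"yaw":0,"gripper":0.6},{"xyz":[-18,22,-10],"yaw":0,"gripper":0.6},{"xyz":[-14,18,-10],"yaw":0,"gripper":0.6}])

```text
time_s: 39.15
position: [0.4675, 0.0008, 0.1622]
ee_rot: [0.033, 0.685, -0.062, 0.725]
wrist_force: [0.1, -0.4, 0.6]
grip_width: 0.0562
```

```bash
python3 - <<'E'
from h import *
st()
n=np.load('pics/w6.npz');P=wcloud(dict(K=n['K'],T=n['T']),n['d']).reshape(-1,3)
r=np.hypot(P[:,0]-.3882,P[:,1]+.2200)
for a in range(0,46,3):
    m=(r>=a/1000)&(r<(a+3)/1000);print(a,m.sum(),np.round(np.percentile(P[m][:,2],[10,50,90]),4))
E
```

```text
t 39.15 pos [0.4675 0.0008 0.1622] toolx [ 0.0525 -0.045  -0.9976] jaw deg -7.6 grip 0.0562 F [ 0.1 -0.4  0.6] q [-0.48  0.5   0.53  2.13 -0.39  0.55  0.19]
0 26 [0.0445 0.0452 0.0462]
3 78 [0.0443 0.0451 0.0461]
6 128 [0.0307 0.0436 0.0453]
9 155 [0.0299 0.0309 0.0322]
12 217 [0.0296 0.0308 0.0318]
15 265 [0.0293 0.0303 0.0314]
18 304 [0.029 0.03  0.031]
21 353 [0.0284 0.0296 0.0307]
24 397 [0.0277 0.0288 0.0299]
27 449 [0.0268 0.0279 0.0289]
30 463 [0.0257 0.0271 0.0281]
33 301 [0.0109 0.0185 0.0247]
36 1937 [0.0028 0.3648 0.3736]
39 3306 [2.000e-04 3.697e-01 3.874e-01]
42 3612 [3.000e-04 3.692e-01 3.877e-01]
45 5591 [0.0011 0.374  0.3916]
```

Emit:
carry_out(moves=[{"xyz":[-8,10,-10],"yaw":0,"gripper":0.5},{"xyz":[-6,10,-15],"yaw":0,"gripper":0.5},{"xyz":[-3,5,-12],"yaw":0,"gripper":0.5},{"xyz":[0,0,-6],"yaw":0,"gripper":0.5},{"xyz":[0,0,0],"yaw":0,"gripper":0.5},{"xyz":[0,0,0],"yaw":0,"gripper":0.5},{"xyz":[0,0,0],"yaw":0,"gripper":0.5},{"xyz":[0,0,0],"yaw":0,"gripper":0.5}])

```text
time_s: 40.15
position: [0.4443, 0.0296, 0.1168]
ee_rot: [0.031, 0.688, -0.06, 0.723]
wrist_force: [-0.3, -0.4, 0.2]
grip_width: 0.047
```

```bash
python3 - <<'E'
from h import *
st()
c,im,d=look('w16',[('press_mid',None)]);P=wcloud(c,d)
edge(P,.055,.08,(.4505,.0275),.02,.006)
E
```

```text
t 40.15 pos [0.4443 0.0296 0.1168] toolx [ 0.0463 -0.0443 -0.9979] jaw deg -7.4 grip 0.047 F [-0.3 -0.4  0.2] q [-0.48  0.55  0.45  2.22 -0.47  0.41  0.2 ]
{'time_s': np.float64(40.15), 'position': array([0.4443, 0.0296, 0.1168]), 'ee_rot': array([ 0.0313,  0.6879, -0.0605,  0.7226]), 'grip_width': np.float64(0.047), 'wrist_force': array([-0.2621, -0.3586,  0.1736])}
press_mid 0.71 [248. 326.] [0.449  0.0276 0.0355]
edge 371 36 [0.4498 0.0291] med res -0.0002 rms 0.0004
```

View pics/w16.png

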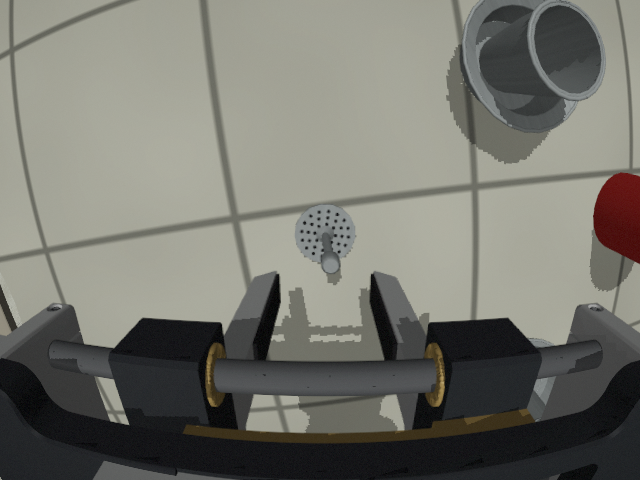

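Emit:
carry_out(moves=[{"xyz":[4,0,-5],"yaw":0,"gripper":0.5},{"xyz":[1,0,-12],"yaw":0,"gripper":0.5},{"xyz":[0,0,-14],"yaw":0,"gripper":0.5},{"xyz":[0,0,-10],"yaw":0,"gripper":0.5},{"xyz":[0,0,-5],"yaw":0,"gripper":0.5},{"xyz":[0,0,0],"yaw":0,"gripper":0.5},{"xyz":[0,0,0],"yaw":0,"gripper":0.5},{"xyz":[0,0,0],"yaw":0,"gripper":0.5}])

```text
time_s: 41.25
position: [0.4498, 0.0296, 0.0674]
ee_rot: [0.031, 0.688, -0.061, 0.723]
wrist_force: [-0.1, 1.1, 0.2]
grip_width: 0.0468
```

```bash
python3 - <<'E'
from h import *
st()
E
```

```text
t 41.25 pos [0.4498 0.0296 0.0674] toolx [ 0.0461 -0.0444 -0.998 ] jaw deg -7.4 grip 0.0468 F [-0.1  1.1  0.2] q [-0.39  0.65  0.33  2.24 -0.55  0.28  0.27]
```

Emit:
carry_out(moves=[{"xyz":[0,0,0],"yaw":0,"gripper":0},{"xyz":[0,0,0],"yaw":0,"gripper":0},{"xyz":[0,0,0],"yaw":0,"gripper":0},{"xyz":[0,0,0],"yaw":0,"gripper":0},{"xyz":[0,0,8],"yaw":0,"gripper":0},{"xyz":[0,0,15],"yaw":0,"gripper":0},{"xyz":[0,0,20],"yaw":0,"gripper":0},{"xyz":[0,0,25],"yaw":0,"gripper":0}])

```text
time_s: 42.25
position: [0.4487, 0.0294, 0.1377]
ee_rot: [0.031, 0.689, -0.061, 0.722]
wrist_force: [-0.3, 0.9, -0.6]
grip_width: 0.0103
```

```bash
python3 - <<'E'
from h import *
st()
im,d=snap('side','s17');cv2.imwrite('pics/s17c.png',cv2.resize(im[170:320,190:340,::-1],None,fx=4,fy=4))
E
```

```text
t 42.25 pos [0.4487 0.0294 0.1377] toolx [ 0.0434 -0.0445 -0.9981] jaw deg -7.4 grip 0.0103 F [-0.3  0.9 -0.6] q [-0.53  0.53  0.51  2.19 -0.44  0.48  0.18]
```

View pics/s17c.png

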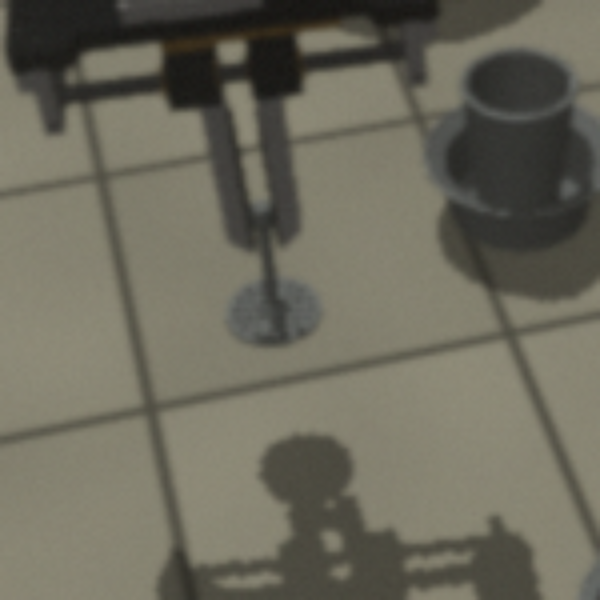

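Emit:
carry_out(moves=[{"xyz":[4,-5,25],"yaw":0,"gripper":0},{"xyz":[10,-12,25],"yaw":0,"gripper":0},{"xyz":[16,-20,20],"yaw":0,"gripper":0},{"xyz":[20,-24,15],"yaw":0,"gripper":0},{"xyz":[20,-24,5],"yaw":0,"gripper":0},{"xyz":[20,-24,0],"yaw":0,"gripper":0},{"xyz":[20,-24,0],"yaw":0,"gripper":0},{"xyz":[14,-18,0],"yaw":0,"gripper":0}])

```text
time_s: 43.3
position: [0.5754, -0.1234, 0.2352]
ee_rot: [0.031, 0.687, -0.058, 0.723]
wrist_force: [-0.4, -0.8, 0.2]
grip_width: 0.0104
```

```bash
python3 - <<'E'
from h import *
st()
E
```

```text
t 43.3 pos [ 0.5754 -0.1234  0.2352] toolx [ 0.0488 -0.0405 -0.998 ] jaw deg -7.1 grip 0.0104 F [-0.4 -0.8  0.2] q [-0.23  0.56  0.59  1.75 -0.36  0.89  0.37]
```

Emit:
carry_out(moves=[{"xyz":[10,-14,0],"yaw":0,"gripper":0},{"xyz":[10,-13,0],"yaw":0,"gripper":0},{"xyz":[8,-10,0],"yaw":0,"gripper":0},{"xyz":[5,-7,0],"yaw":0,"gripper":0},{"xyz":[2,-3,0],"yaw":0,"gripper":0},{"xyz":[0,0,0],"yaw":0,"gripper":0},{"xyz":[0,0,0],"yaw":0,"gripper":0},{"xyz":[0,0,0],"yaw":0,"gripper":0}])

```text
time_s: 44.3
position: [0.6113, -0.1716, 0.2346]
ee_rot: [0.032, 0.688, -0.057, 0.723]
wrist_force: [0.6, -0.9, 0.1]
grip_width: 0.0106
```

```bash
python3 - <<'E'
from h import *
s=st()
im,d=snap('side','s18');P=pcloud('side',d);cv2.imwrite('pics/s18c.png',cv2.resize(im[180:380,280:480,::-1],None,fx=3,fy=3))
def prof(C,lab):
    Q=C.reshape(-1,3);p=s['position']
    for z0,z1 in((.160,.175),(.18,.195),(.195,.212)):
        m=(Q[:,2]>z0)&(Q[:,2]<z1)&(np.hypot(Q[:,0]-p[0],Q[:,1]-p[1])<.035);print(lab,z0,m.sum(),np.round(Q[m].mean(0),4) if m.any() else '', np.round([Q[m].min(0),Q[m].max(0)],4).tolist() if m.any() else '')
prof(P,'side')
edge(P,.155,.178,s['position'][:2],.035,.0235)
ax(P,.1,.135,(.617,-.178),.031,'brew')
edge(P,.136,.148,(.617,-.178),.04,.031)
c,im,d=look('w18',[]);W=wcloud(c,d);prof(W,'w');edge(W,.155,.178,s['position'][:2],.035,.0235);edge(W,.134,.15,(.617,-.178),.04,.031)
E
```

```text
t 44.3 pos [ 0.6113 -0.1716  0.2346] toolx [ 0.0467 -0.0387 -0.9982] jaw deg -7.1 grip 0.0106 F [ 0.6 -0.9  0.1] q [-0.13  0.62  0.57  1.62 -0.37  0.95  0.43]
side 0.16 492 [ 0.6097 -0.1739  0.1703] [[0.5878, -0.1966, 0.1663], [0.6338, -0.1483, 0.1745]]
side 0.18 24 [ 0.6098 -0.1736  0.1877] [[0.6073, -0.1762, 0.1802], [0.6129, -0.1694, 0.1941]]
side 0.195 29 [ 0.6099 -0.1736  0.2026] [[0.6073, -0.1753, 0.1958], [0.6132, -0.1698, 0.2118]]
edge 499 35 [ 0.6107 -0.1719] med res -0.0005 rms 0.0008
brew 0.1 832 [ 0.6163 -0.1778] rms 0.0011
edge 162 27 [ 0.6166 -0.178 ] med res -0.0002 rms 0.0006
{'time_s': np.float64(44.35), 'position': array([ 0.6114, -0.1716,  0.2346]), 'ee_rot': array([ 0.0315,  0.6881, -0.0568,  0.7228]), 'grip_width': np.float64(0.0104), 'wrist_force': array([ 0.1584, -1.0605, -0.5   ])}
w 0.16 3073 [ 0.6118 -0.1678  0.1708] [[0.5881, -0.1954, 0.1675], [0.634, -0.1489, 0.175]]
w 0.18 85 [ 0.6112 -0.1702  0.1879] [[0.6082, -0.1729, 0.18], [0.614, -0.1691, 0.1946]]
w 0.195 132 [ 0.6111 -0.1703  0.2044] [[0.608, -0.1726, 0.195], [0.6144, -0.1689, 0.212]]
edge 3115 34 [ 0.6113 -0.1718] med res -0.0006 rms 0.0033
edge 703 23 [ 0.6171 -0.1782] med res -0.0001 rms 0.0003
```

View pics/s18c.png

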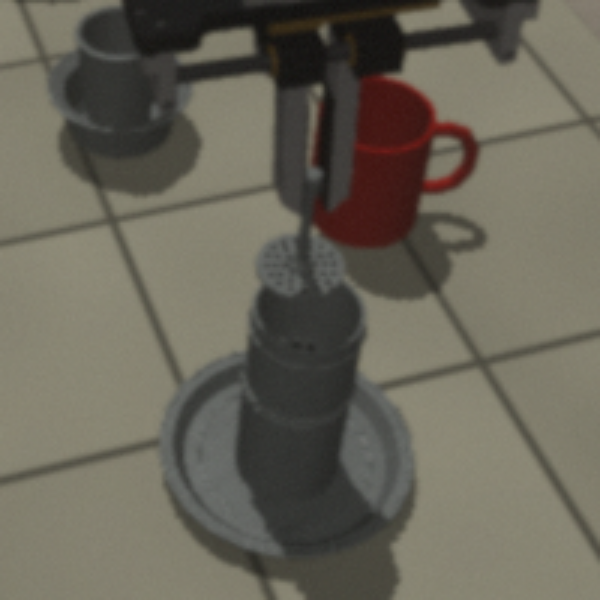

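View pics/w18.png

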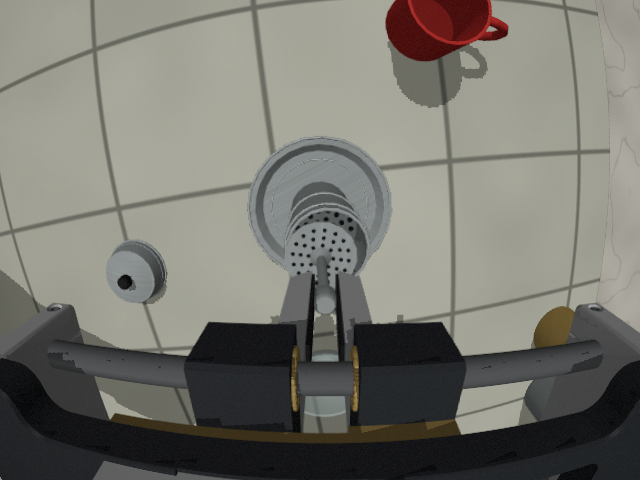

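Emit:
carry_out(moves=[{"xyz":[3,-3,0],"yaw":0,"gripper":0},{"xyz":[3,-3,-4],"yaw":0,"gripper":0},{"xyz":[0,0,-8],"yaw":0,"gripper":0},{"xyz":[0,0,-5],"yaw":0,"gripper":0},{"xyz":[0,0,0],"yaw":0,"gripper":0},{"xyz":[0,0,0],"yaw":0,"gripper":0},{"xyz":[0,0,0],"yaw":0,"gripper":0},{"xyz":[0,0,0],"yaw":0,"gripper":0}])

```text
time_s: 45.4
position: [0.6177, -0.1779, 0.2162]
ee_rot: [0.032, 0.688, -0.057, 0.723]
wrist_force: [0.9, -0.4, -1.2]
grip_width: 0.0107
```

```bash
python3 - <<'E'
from h import *
s=st()
im,d=snap('side','s19');P=pcloud('side',d)
edge(P,.147,.165,s['position'][:2],.035,.0235)
ax(P,.1,.135,(.617,-.178),.031,'brew')
c,im,d=look('w19',[]);W=wcloud(c,d);edge(W,.147,.165,s['position'][:2],.035,.0235);edge(W,.134,.1445,(.617,-.178),.04,.031)
E
```

```text
t 45.4 pos [ 0.6177 -0.1779  0.2162] toolx [ 0.0464 -0.0386 -0.9982] jaw deg -7.1 grip 0.0107 F [ 0.9 -0.4 -1.2] q [-0.11  0.65  0.56  1.62 -0.39  0.93  0.45]
edge 504 35 [ 0.6172 -0.1781] med res -0.0003 rms 0.0008
brew 0.1 625 [ 0.6169 -0.1773] rms 0.0012
{'time_s': np.float64(45.45), 'position': array([ 0.6177, -0.1779,  0.2162]), 'ee_rot': array([ 0.0315,  0.6882, -0.0567,  0.7227]), 'grip_width': np.float64(0.0107), 'wrist_force': array([ 0.288 ,  0.3031, -0.5529])}
edge 3147 34 [ 0.6177 -0.1783] med res -0.0006 rms 0.0033
edge 927 28 [ 0.6172 -0.1781] med res -0.0002 rms 0.0003
```

View pics/w19.png

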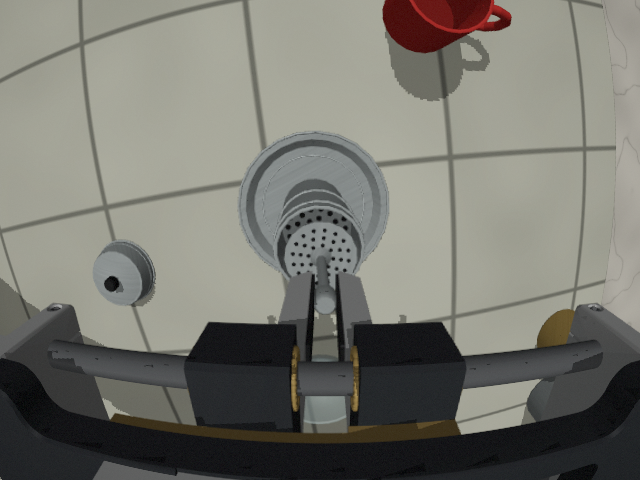

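Emit:
carry_out(moves=[{"xyz":[0,0,-6],"yaw":0,"gripper":0},{"xyz":[0,0,-10],"yaw":0,"gripper":0},{"xyz":[0,0,-12],"yaw":0,"gripper":0},{"xyz":[0,0,-12],"yaw":0,"gripper":0},{"xyz":[0,0,-10],"yaw":0,"gripper":0},{"xyz":[0,0,-5],"yaw":0,"gripper":0},{"xyz":[0,0,0],"yaw":0,"gripper":0},{"xyz":[0,0,0],"yaw":0,"gripper":0}])

```text
time_s: 46.5
position: [0.617, -0.1778, 0.1563]
ee_rot: [0.032, 0.689, -0.057, 0.722]
wrist_force: [-0.7, -0.2, -1.1]
grip_width: 0.0106
```

```bash
python3 - <<'E'
from h import *
s=st()
E
```

```text
t 46.5 pos [ 0.617  -0.1778  0.1563] toolx [ 0.0447 -0.0383 -0.9983] jaw deg -7.1 grip 0.0106 F [-0.7 -0.2 -1.1] q [-0.08  0.72  0.52  1.67 -0.43  0.81  0.49]
```

Emit:
carry_out(moves=[{"xyz":[0,0,-4],"yaw":0,"gripper":0},{"xyz":[0,0,-3],"yaw":0,"gripper":0},{"xyz":[0,0,-1],"yaw":0,"gripper":0},{"xyz":[0,0,-1],"yaw":0,"gripper":0},{"xyz":[0,0,0],"yaw":0,"gripper":0},{"xyz":[0,0,0],"yaw":0,"gripper":0},{"xyz":[0,0,0],"yaw":0,"gripper":0},{"xyz":[0,0,0],"yaw":0,"gripper":0}])

```text
time_s: 47.5
position: [0.6187, -0.1779, 0.1492]
ee_rot: [0.031, 0.687, -0.057, 0.724]
wrist_force: [-0.1, 0.1, 0.8]
grip_width: 0.0107
```

```bash
python3 - <<'E'
from h import *
s=st()
im,d=snap('side','s20');cv2.imwrite('pics/s20c.png',cv2.resize(im[230:380,300:450,::-1],None,fx=4,fy=4))
E
```

```text
t 47.5 pos [ 0.6187 -0.1779  0.1492] toolx [ 0.049  -0.0387 -0.998 ] jaw deg -7.1 grip 0.0107 F [-0.1  0.1  0.8] q [-0.08  0.73  0.51  1.68 -0.44  0.79  0.49]
```

View pics/s20c.png

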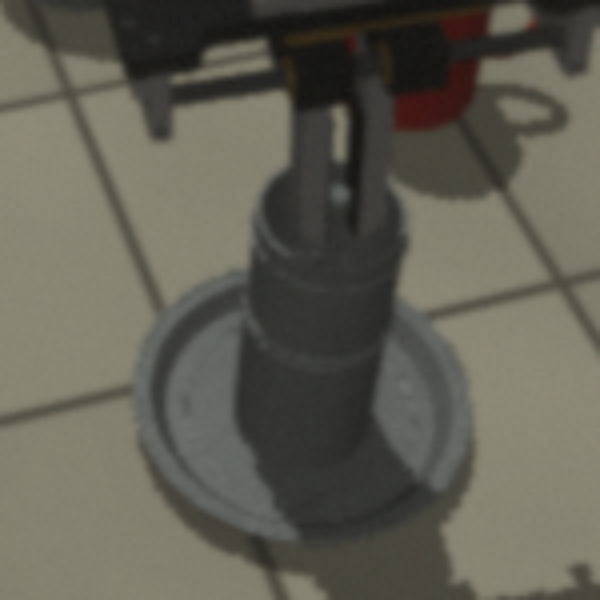

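Emit:
carry_out(moves=[{"xyz":[0,0,0],"yaw":0,"gripper":0.2},{"xyz":[0,0,0],"yaw":0,"gripper":0.2},{"xyz":[0,0,0],"yaw":0,"gripper":0.2},{"xyz":[0,0,8],"yaw":0,"gripper":0.2},{"xyz":[0,0,15],"yaw":0,"gripper":0.2},{"xyz":[0,0,20],"yaw":0,"gripper":0.3},{"xyz":[0,0,20],"yaw":0,"gripper":0.5},{"xyz":[0,0,10],"yaw":0,"gripper":0.5}])

```text
time_s: 48.55
position: [0.6184, -0.1784, 0.2271]
ee_rot: [0.031, 0.687, -0.057, 0.724]
wrist_force: [0.2, -0.6, 1.0]
grip_width: 0.0445
```

```bash
python3 - <<'E'
from h import *
s=st()
im,d=snap('side','s21');P=pcloud('side',d);cv2.imwrite('pics/s21c.png',cv2.resize(im[230:380,300:450,::-1],None,fx=4,fy=4))
c,im,d=look('w21',[('lid_mid',None),('press_mid',.1165)]);W=wcloud(c,d)
edge(W,.146,.16,(.617,-.178),.02,.006);edge(W,.134,.1445,(.617,-.178),.04,.031)
edge(W,.036,.05,(.388,-.22),.02,.008)
E
```

```text
t 48.55 pos [ 0.6184 -0.1784  0.2271] toolx [ 0.0493 -0.0394 -0.998 ] jaw deg -7.1 grip 0.0445 F [ 0.2 -0.6  1. ] q [-0.11  0.64  0.57  1.6  -0.38  0.95  0.44]
{'time_s': np.float64(48.6), 'position': array([ 0.6189, -0.1787,  0.2281]), 'ee_rot': array([ 0.0313,  0.6865, -0.0571,  0.7242]), 'grip_width': np.float64(0.0461), 'wrist_force': array([0.2775, 0.0239, 1.4037])}
lid_mid 0.85 [270. 120.] [ 0.389  -0.2159  0.0225]
press_mid 0.72 [238. 318.] [ 0.6189 -0.1812  0.1165]
edge 241 36 [ 0.6187 -0.1786] med res -0.0005 rms 0.0006
edge 1261 36 [ 0.6173 -0.178 ] med res -0.0002 rms 0.0003
edge 172 36 [ 0.3893 -0.219 ] med res -0.0008 rms 0.0012
```

View pics/s21c.png

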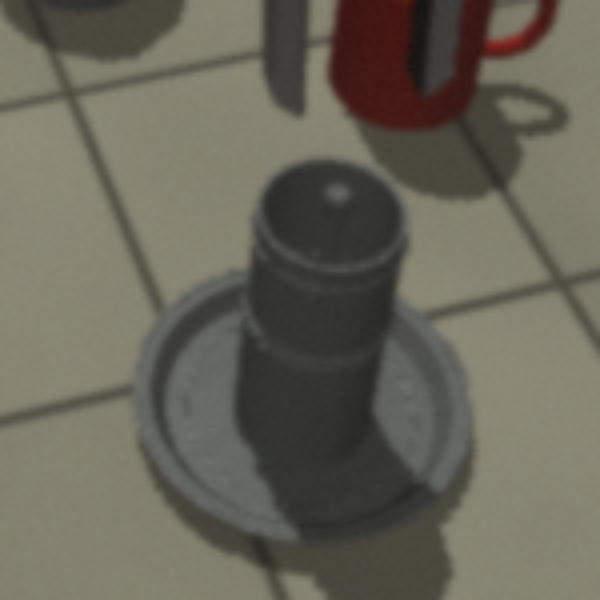

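View pics/w21.png

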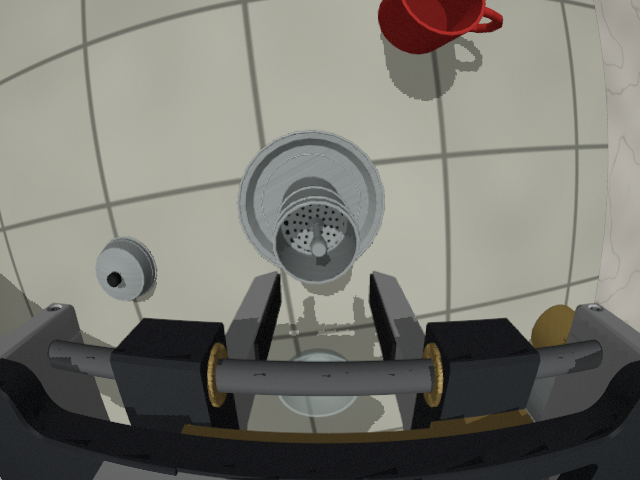

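Emit:
carry_out(moves=[{"xyz":[-10,-2,5],"yaw":-5,"gripper":0.5},{"xyz":[-18,-3,0],"yaw":-7,"gripper":0.5},{"xyz":[-20,-4,0],"yaw":-7,"gripper":0.5},{"xyz":[-20,-4,0],"yaw":-7,"gripper":0.5},{"xyz":[-20,-4,0],"yaw":-7,"gripper":0.5},{"xyz":[-20,-4,0],"yaw":-7,"gripper":0.5},{"xyz":[-20,-4,-5],"yaw":-7,"gripper":0.5},{"xyz":[-20,-4,-10],"yaw":-7,"gripper":0.5}])

```text
time_s: 49.75
position: [0.4622, -0.2046, 0.2076]
ee_rot: [0.35, 0.598, -0.387, 0.609]
wrist_force: [-0.5, -0.3, 0.5]
grip_width: 0.047
```

```bash
python3 - <<'E'
from h import *
s=st()
E
```

```text
t 49.75 pos [ 0.4622 -0.2046  0.2076] toolx [-0.0135 -0.0523 -0.9985] jaw deg -62.8 grip 0.047 F [-0.5 -0.3  0.5] q [-0.25  0.58  0.88  1.95 -0.53  0.84 -0.19]
```

Emit:
carry_out(moves=[{"xyz":[-15,-3,-10],"yaw":0,"gripper":0.5},{"xyz":[-15,-3,-12],"yaw":0,"gripper":0.5},{"xyz":[-15,-3,-15],"yaw":0,"gripper":0.5},{"xyz":[-12,-3,-15],"yaw":0,"gripper":0.5},{"xyz":[-8,-2,-15],"yaw":0,"gripper":0.5},{"xyz":[-4,-1,-12],"yaw":0,"gripper":0.5},{"xyz":[0,0,-8],"yaw":0,"gripper":0.5},{"xyz":[0,0,0],"yaw":0,"gripper":0.5}])

```text
time_s: 50.75
position: [0.3853, -0.2177, 0.1131]
ee_rot: [0.349, 0.602, -0.389, 0.604]
wrist_force: [0.5, -0.3, 0.1]
grip_width: 0.047
```

```bash
python3 - <<'E'
from h import *
s=st()
c,im,d=look('w22',[('lid_mid',None)]);W=wcloud(c,d)
edge(W,.036,.05,(.388,-.22),.02,.008);edge(W,.002,.04,(.388,-.22),.05,.0375)
s=st()
E
```

```text
t 50.75 pos [ 0.3853 -0.2177  0.1131] toolx [-0.0263 -0.0497 -0.9984] jaw deg -62.9 grip 0.047 F [ 0.5 -0.3  0.1] q [-0.06  0.64  0.69  2.19 -0.69  0.54  0.05]
{'time_s': np.float64(50.75), 'position': array([ 0.3853, -0.2177,  0.1131]), 'ee_rot': array([ 0.3492,  0.6016, -0.3889,  0.6041]), 'grip_width': np.float64(0.047), 'wrist_force': array([ 0.4895, -0.3366,  0.1298])}
lid_mid 0.74 [238. 326.] [ 0.3897 -0.2204  0.0225]
edge 503 36 [ 0.3884 -0.2197] med res -0.0002 rms 0.0004
edge 7691 36 [ 0.3918 -0.2175] med res -0.0004 rms 0.0035
t 50.85 pos [ 0.3859 -0.218   0.1137] toolx [-0.025  -0.0503 -0.9984] jaw deg -62.9 grip 0.0469 F [-0.2 -0.1  1.1] q [-0.06  0.63  0.69  2.19 -0.69  0.54  0.05]
```

View pics/w22.png

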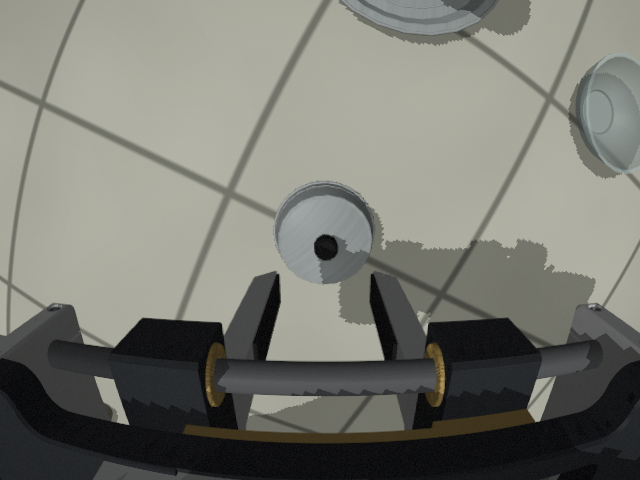

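Emit:
carry_out(moves=[{"xyz":[2,-2,-8],"yaw":0,"gripper":0.32},{"xyz":[0,0,-12],"yaw":0,"gripper":0.32},{"xyz":[0,0,-14],"yaw":0,"gripper":0.32},{"xyz":[0,0,-12],"yaw":0,"gripper":0.32},{"xyz":[0,0,-7],"yaw":0,"gripper":0.32},{"xyz":[0,0,0],"yaw":0,"gripper":0.32},{"xyz":[0,0,0],"yaw":0,"gripper":0.32},{"xyz":[0,0,0],"yaw":0,"gripper":0.32}])

```text
time_s: 51.85
position: [0.3893, -0.2202, 0.0576]
ee_rot: [0.349, 0.601, -0.388, 0.606]
wrist_force: [0.4, 0.1, -0.4]
grip_width: 0.0296
```

```bash
python3 - <<'E'
from h import *
s=st()
c,im,d=look('w23',[])
E
```

```text
t 51.85 pos [ 0.3893 -0.2202  0.0576] toolx [-0.0233 -0.0513 -0.9984] jaw deg -62.8 grip 0.0296 F [ 0.4  0.1 -0.4] q [ 0.05  0.72  0.53  2.22 -0.82  0.39  0.16]
{'time_s': np.float64(51.85), 'position': array([ 0.3893, -0.2202,  0.0576]), 'ee_rot': array([ 0.3488,  0.6007, -0.3884,  0.6055]), 'grip_width': np.float64(0.0296), 'wrist_force': array([ 0.4224,  0.1199, -0.3723])}
```

View pics/w23.png

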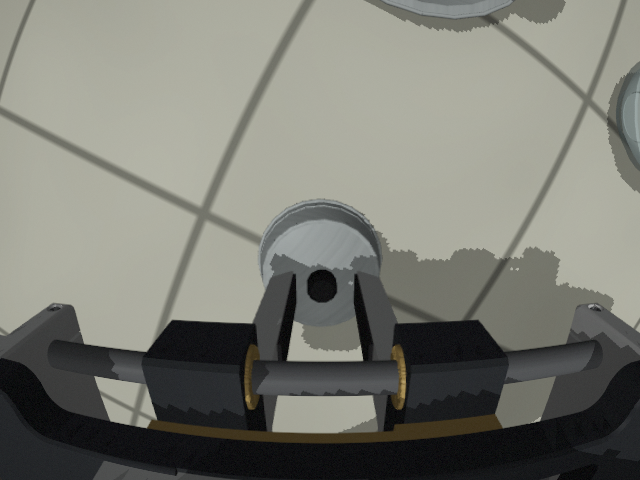

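Emit:
carry_out(moves=[{"xyz":[-1,0,-3],"yaw":0,"gripper":0.32},{"xyz":[0,0,-2],"yaw":0,"gripper":0.32},{"xyz":[0,0,0],"yaw":0,"gripper":0.32},{"xyz":[0,0,0],"yaw":0,"gripper":0.32},{"xyz":[0,0,0],"yaw":0,"gripper":0},{"xyz":[0,0,0],"yaw":0,"gripper":0},{"xyz":[0,0,0],"yaw":0,"gripper":0},{"xyz":[0,0,0],"yaw":0,"gripper":0}])

```text
time_s: 52.9
position: [0.3885, -0.2202, 0.0527]
ee_rot: [0.349, 0.6, -0.388, 0.606]
wrist_force: [-0.8, 0.4, -0.9]
grip_width: 0.0147
```

```bash
python3 - <<'E'
from h import *
s=st()
E
```

```text
t 52.9 pos [ 0.3885 -0.2202  0.0527] toolx [-0.0225 -0.0516 -0.9984] jaw deg -62.8 grip 0.0147 F [-0.8  0.4 -0.9] q [ 0.07  0.73  0.51  2.22 -0.84  0.38  0.17]
```

Emit:
carry_out(moves=[{"xyz":[0,0,5],"yaw":0,"gripper":0},{"xyz":[0,0,8],"yaw":0,"gripper":0},{"xyz":[0,0,12],"yaw":0,"gripper":0},{"xyz":[0,0,14],"yaw":0,"gripper":0},{"xyz":[0,0,14],"yaw":0,"gripper":0},{"xyz":[0,0,10],"yaw":0,"gripper":0},{"xyz":[0,0,4],"yaw":0,"gripper":0},{"xyz":[0,0,0],"yaw":0,"gripper":0}])

```text
time_s: 53.9
position: [0.3883, -0.2198, 0.1242]
ee_rot: [0.349, 0.6, -0.388, 0.606]
wrist_force: [-0.1, 0.5, -0.5]
grip_width: 0.0148
```

```bash
python3 - <<'E'
from h import *
s=st()
c,im,d=look('w24',[])
im,d=snap('side','s24');cv2.imwrite('pics/s24c.png',cv2.resize(im[280:440,180:340,::-1],None,fx=3.6,fy=3.6))
E
```

```text
t 53.9 pos [ 0.3883 -0.2198  0.1242] toolx [-0.0219 -0.0514 -0.9984] jaw deg -62.8 grip 0.0148 F [-0.1  0.5 -0.5] q [-0.08  0.62  0.72  2.18 -0.67  0.56  0.04]
{'time_s': np.float64(53.9), 'position': array([ 0.3883, -0.2198,  0.1242]), 'ee_rot': array([ 0.349 ,  0.6003, -0.388 ,  0.606 ]), 'grip_width': np.float64(0.0148), 'wrist_force': array([-0.1362,  0.5032, -0.478 ])}
```

View pics/w24.png

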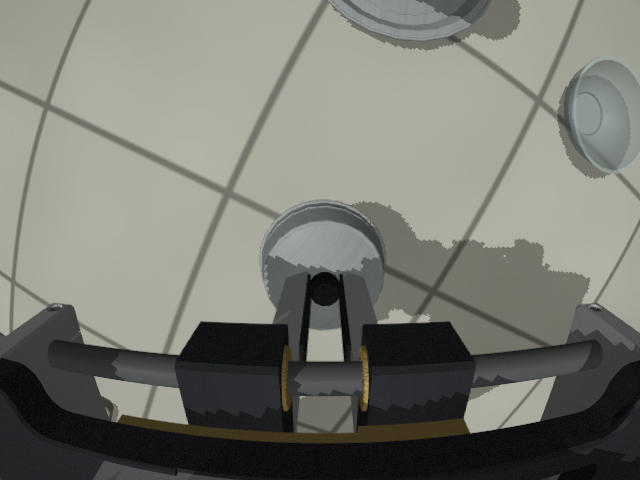

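View pics/s24c.png

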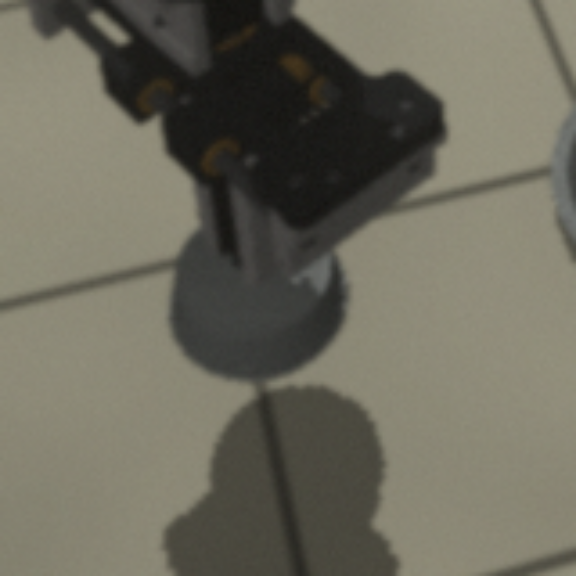

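Emit:
carry_out(moves=[{"xyz":[3,0,10],"yaw":0,"gripper":0},{"xyz":[8,1,15],"yaw":0,"gripper":0},{"xyz":[13,2,18],"yaw":0,"gripper":0},{"xyz":[16,3,18],"yaw":0,"gripper":0},{"xyz":[18,3,15],"yaw":0,"gripper":0},{"xyz":[18,3,10],"yaw":0,"gripper":0},{"xyz":[18,3,5],"yaw":0,"gripper":0},{"xyz":[18,3,0],"yaw":0,"gripper":0}])

```text
time_s: 55.0
position: [0.5014, -0.2015, 0.2203]
ee_rot: [0.349, 0.601, -0.39, 0.604]
wrist_force: [-0.8, -0.5, -0.3]
grip_width: 0.0149
```

```bash
python3 - <<'E'
from h import *
s=st()
E
```

```text
t 55.0 pos [ 0.5014 -0.2015  0.2203] toolx [-0.0267 -0.0512 -0.9983] jaw deg -63.1 grip 0.0149 F [-0.8 -0.5 -0.3] q [-0.26  0.63  0.89  1.84 -0.52  0.94 -0.25]
```

Emit:
carry_out(moves=[{"xyz":[18,4,5],"yaw":0,"gripper":0},{"xyz":[18,4,4],"yaw":0,"gripper":0},{"xyz":[18,4,0],"yaw":0,"gripper":0},{"xyz":[18,4,0],"yaw":0,"gripper":0},{"xyz":[16,3,0],"yaw":0,"gripper":0},{"xyz":[12,2,0],"yaw":0,"gripper":0},{"xyz":[6,1,0],"yaw":0,"gripper":0},{"xyz":[0,0,0],"yaw":0,"gripper":0}])

```text
time_s: 56.0
position: [0.6109, -0.178, 0.2309]
ee_rot: [0.348, 0.602, -0.392, 0.603]
wrist_force: [-0.7, -0.0, -1.6]
grip_width: 0.0146
```

```bash
python3 - <<'E'
from h import *
s=st();p=s['position']
c,im,d=look('w25',[]);W=wcloud(c,d)
im,d=snap('side','s25');P=pcloud('side',d);cv2.imwrite('pics/s25c.png',cv2.resize(im[180:380,280:480,::-1],None,fx=3,fy=3))
zb=p[2]-.0527
print('lid base',zb)
edge(P,zb-.002,zb+.012,p[:2],.046,.0375);ax(P,zb,zb+.008,p[:2],.0375,'lid side')
ax(P,.1,.135,(.617,-.178),.031,'brew')
edge(W,zb-.002,zb+.028,p[:2],.046,.0375);edge(W,.132,.145,(.617,-.178),.04,.031)
E
```

```text
t 56.0 pos [ 0.6109 -0.178   0.2309] toolx [-0.0313 -0.0538 -0.9981] jaw deg -63.0 grip 0.0146 F [-0.7 -0.  -1.6] q [-0.26  0.76  0.87  1.55 -0.55  1.12 -0.39]
{'time_s': np.float64(56.0), 'position': array([ 0.6109, -0.178 ,  0.2309]), 'ee_rot': array([ 0.3478,  0.6018, -0.3918,  0.6029]), 'grip_width': np.float64(0.0146), 'wrist_force': array([-0.6766, -0.0281, -1.6019])}
lid base 0.17820503275864383
edge 342 22 [ 0.609  -0.1794] med res 0.0003 rms 0.0006
lid side 0.17820503275864383 261 [ 0.6103 -0.1774] rms 0.0011
brew 0.1 691 [ 0.6166 -0.1772] rms 0.0065
edge 5015 30 [ 0.6128 -0.1778] med res -0.0006 rms 0.0018
edge 419 13 [ 0.6173 -0.1781] med res -0.0 rms 0.0002
```

View pics/s25c.png

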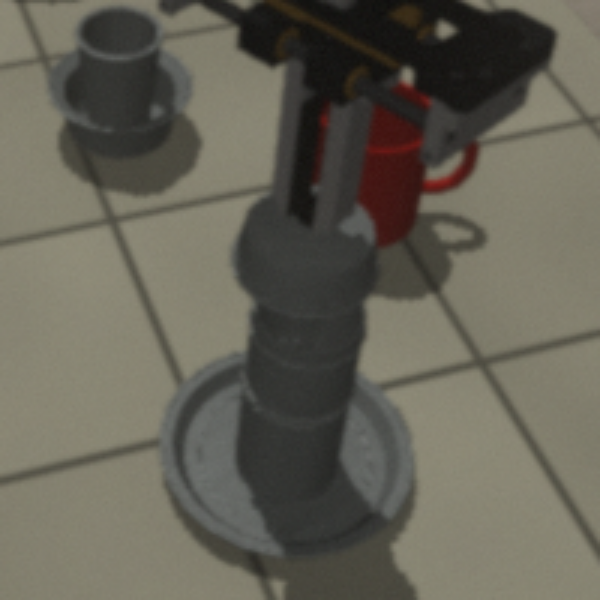

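View pics/w25.png

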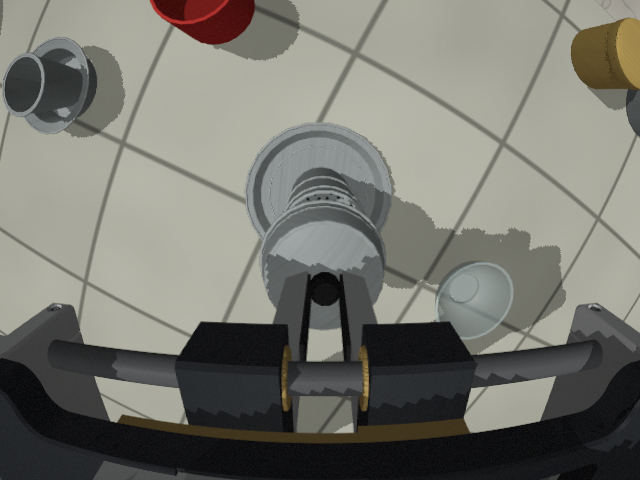

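Emit:
carry_out(moves=[{"xyz":[3,0,-2],"yaw":0,"gripper":0},{"xyz":[3,0,-6],"yaw":0,"gripper":0},{"xyz":[0,0,-9],"yaw":0,"gripper":0},{"xyz":[0,0,-8],"yaw":0,"gripper":0},{"xyz":[0,0,-3],"yaw":0,"gripper":0},{"xyz":[0,0,0],"yaw":0,"gripper":0},{"xyz":[0,0,0],"yaw":0,"gripper":0},{"xyz":[0,0,0],"yaw":0,"gripper":0}])

```text
time_s: 57.1
position: [0.6155, -0.1786, 0.2009]
ee_rot: [0.348, 0.602, -0.392, 0.602]
wrist_force: [-0.2, -0.1, -1.3]
grip_width: 0.0147
```

```bash
python3 - <<'E'
from h import *
s=st();p=s['position']
c,im,d=look('w26',[]);W=wcloud(c,d)
im,d=snap('side','s26');P=pcloud('side',d);cv2.imwrite('pics/s26c.png',cv2.resize(im[220:370,290:440,::-1],None,fx=4,fy=4))
zb=p[2]-.0527
print('lid base',zb)
edge(P,zb+.001,zb+.012,p[:2],.046,.0375);ax(P,zb+.002,zb+.01,p[:2],.0375,'lid side')
ax(P,.1,.135,(.617,-.178),.031,'brew',.034)
Q=W.reshape(-1,3)
m=(np.hypot(Q[:,0]-p[0],Q[:,1]-p[1])<.03)&(Q[:,2]>zb+.02)&(Q[:,2]<zb+.035)
q=Q[m];A=np.c_[q[:,:2]-p[:2],np.ones(len(q))];print('cap plane',np.round(np.linalg.lstsq(A,q[:,2],rcond=None)[0],4),len(q))
E
```

```text
t 57.1 pos [ 0.6155 -0.1786  0.2009] toolx [-0.0325 -0.0531 -0.9981] jaw deg -63.2 grip 0.0147 F [-0.2 -0.1 -1.3] q [-0.25  0.79  0.84  1.56 -0.58  1.07 -0.37]
{'time_s': np.float64(57.1), 'position': array([ 0.6155, -0.1786,  0.2009]), 'ee_rot': array([ 0.3484,  0.6018, -0.3924,  0.602 ]), 'grip_width': np.float64(0.0147), 'wrist_force': array([-0.2173, -0.0654, -1.3056])}
lid base 0.14822951921598362
edge 312 21 [ 0.6139 -0.18  ] med res 0.0002 rms 0.0005
lid side 0.15022951921598363 234 [ 0.6154 -0.1777] rms 0.0012
brew 0.1 497 [ 0.6169 -0.1771] rms 0.0008
cap plane [-0.0153 -0.0157  0.1776] 5448
```

View pics/s26c.png

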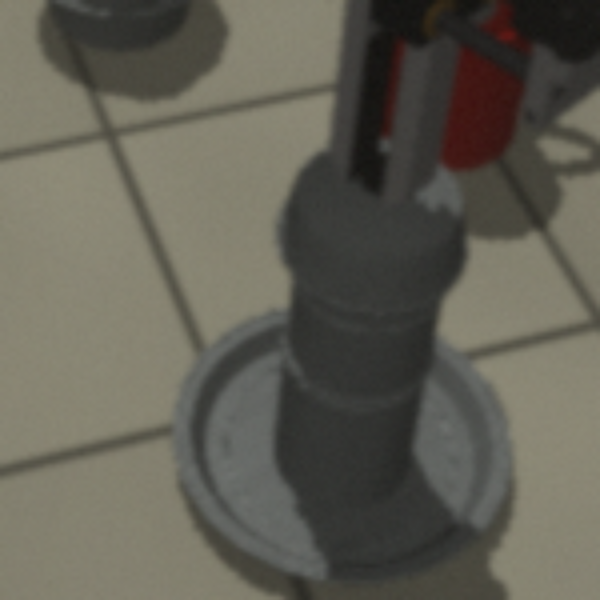

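View pics/w26.png

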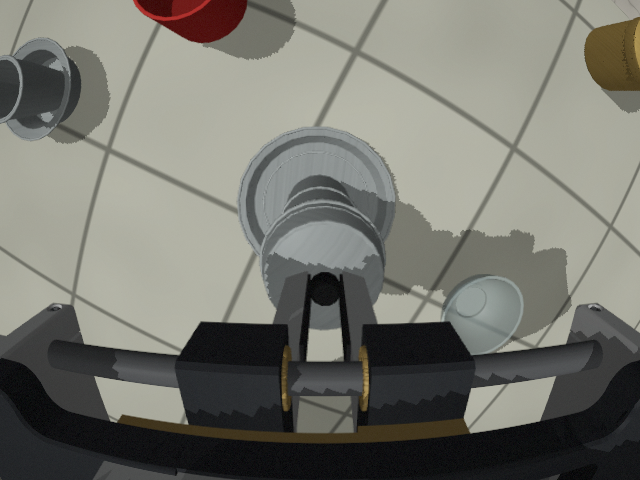

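Emit:
carry_out(moves=[{"xyz":[2,1,0],"yaw":0,"gripper":0},{"xyz":[0,0,-3],"yaw":0,"gripper":0},{"xyz":[0,0,-4],"yaw":0,"gripper":0},{"xyz":[0,0,-3],"yaw":0,"gripper":0},{"xyz":[0,0,-2],"yaw":0,"gripper":0},{"xyz":[0,0,0],"yaw":0,"gripper":0},{"xyz":[0,0,0],"yaw":0,"gripper":0},{"xyz":[0,0,0],"yaw":0,"gripper":0}])

```text
time_s: 58.2
position: [0.6176, -0.1775, 0.1881]
ee_rot: [0.348, 0.602, -0.392, 0.602]
wrist_force: [-0.2, 1.5, -0.8]
grip_width: 0.0145
```

```bash
python3 - <<'E'
from h import *
s=st()
E
```

```text
t 58.2 pos [ 0.6176 -0.1775  0.1881] toolx [-0.0325 -0.0531 -0.9981] jaw deg -63.2 grip 0.0145 F [-0.2  1.5 -0.8] q [-0.24  0.81  0.83  1.57 -0.59  1.05 -0.37]
```

Skirt is 4–5 mm over the rim with no contact force. Lowering the rest.

Emit:
carry_out(moves=[{"xyz":[0,0,-2],"yaw":0,"gripper":0},{"xyz":[0,0,-1],"yaw":0,"gripper":0},{"xyz":[0,0,-1],"yaw":0,"gripper":0},{"xyz":[0,0,0],"yaw":0,"gripper":0},{"xyz":[0,0,0],"yaw":0,"gripper":0},{"xyz":[0,0,0],"yaw":0,"gripper":0},{"xyz":[0,0,0],"yaw":0,"gripper":0},{"xyz":[0,0,0],"yaw":0,"gripper":0}])

```text
time_s: 59.2
position: [0.6178, -0.1778, 0.1845]
ee_rot: [0.348, 0.602, -0.392, 0.602]
wrist_force: [-0.6, -0.2, -0.1]
grip_width: 0.0148
```

```bash
python3 - <<'E'
from h import *
s=st();p=s['position']
im,d=snap('side','s27');P=pcloud('side',d);cv2.imwrite('pics/s27c.png',cv2.resize(im[220:370,290:440,::-1],None,fx=4,fy=4))
ax(P,.134,.141,p[:2],.0375,'lid side');ax(P,.09,.12,(.617,-.178),.031,'brew',.034)
E
```

```text
t 59.2 pos [ 0.6178 -0.1778  0.1845] toolx [-0.0317 -0.0534 -0.9981] jaw deg -63.2 grip 0.0148 F [-0.6 -0.2 -0.1] q [-0.24  0.81  0.83  1.58 -0.59  1.04 -0.37]
lid side 0.134 190 [ 0.618  -0.1769] rms 0.0011
brew 0.09 407 [ 0.617  -0.1771] rms 0.0007
```

View pics/s27c.png

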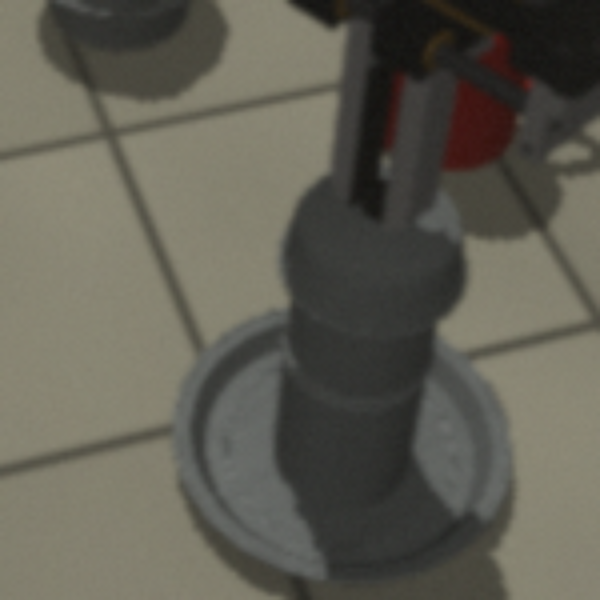

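At seated height and aligned. Release and rise.

Emit:
carry_out(moves=[{"xyz":[0,0,-1],"yaw":0,"gripper":0},{"xyz":[0,0,0],"yaw":0,"gripper":0},{"xyz":[0,0,0],"yaw":0,"gripper":0.4},{"xyz":[0,0,0],"yaw":0,"gripper":0.4},{"xyz":[0,0,0],"yaw":0,"gripper":0.4},{"xyz":[0,0,8],"yaw":0,"gripper":0.4},{"xyz":[0,0,20],"yaw":0,"gripper":0.4},{"xyz":[0,0,25],"yaw":0,"gripper":0.4}])

```text
time_s: 60.25
position: [0.6171, -0.1774, 0.2374]
ee_rot: [0.348, 0.602, -0.393, 0.601]
wrist_force: [0.1, -0.5, 0.1]
grip_width: 0.0377
```

Emit:
carry_out(moves=[{"xyz":[-10,0,25],"yaw":0,"gripper":0.4},{"xyz":[-20,0,20],"yaw":0,"gripper":0.4},{"xyz":[-25,0,10],"yaw":0,"gripper":0.4},{"xyz":[-25,0,0],"yaw":0,"gripper":0.4},{"xyz":[-20,0,0],"yaw":0,"gripper":0.4},{"xyz":[-10,0,0],"yaw":0,"gripper":0.4},{"xyz":[0,0,0],"yaw":0,"gripper":0.4},{"xyz":[0,0,0],"yaw":0,"gripper":0.4}])

```text
time_s: 61.25
position: [0.5024, -0.1793, 0.3018]
ee_rot: [0.35, 0.6, -0.392, 0.604]
wrist_force: [0.9, -0.4, -0.2]
grip_width: 0.0378
```

```bash
python3 - <<'E'
from h import *
s=st()
c,im,d=look('w28',[(q,None) for q in('davara','mug','bowl','chakla','plate')]);W=wcloud(c,d)
im,d=snap('side','s28');P=pcloud('side',d);cv2.imwrite('pics/s28c.png',cv2.resize(im[140:380,190:470,::-1],None,fx=2.5,fy=2.5))
for l,C in(('side',P),('wrist',W)):
    print(l)
    edge(C,.008,.02,(.616,-.176),.085,.076);ax(C,.03,.065,(.617,-.178),.031,'recv',.034);ax(C,.085,.125,(.617,-.178),.031,'brew',.034)
    ax(C,.134,.141,(.617,-.178),.0375,'lid');edge(C,.168,.182,(.617,-.178),.02,.008)
    Q=C.reshape(-1,3);m=np.hypot(Q[:,0]-.617,Q[:,1]+.178)<.006;print('knob top',np.nanpercentile(Q[m][:,2],[50,90]))
    q=Q[(np.hypot(Q[:,0]-.617,Q[:,1]+.178)<.028)&(Q[:,2]>.152)&(Q[:,2]<.168)];A=np.c_[q[:,:2]-[.617,-.178],np.ones(len(q))];print('cap plane',np.round(np.linalg.lstsq(A,q[:,2],rcond=None)[0],4),len(q))
    edge(C,.034,.043,(.61,.149),.065,.054);edge(C,.083,.096,(.61,.149),.045,.032)
for cam in('top','side'):
    viewer.get_image(cam)
    for q in('mug','bowl','chakla'):
        for p in pinpoint(cam,q)[:1]:print(cam,q,round(p['score'],2),np.round(atz(cam,p['point'],0),3))
E
```

```text
t 61.25 pos [ 0.5024 -0.1793  0.3018] toolx [-0.0259 -0.053  -0.9983] jaw deg -63.3 grip 0.0378 F [ 0.9 -0.4 -0.2] q [-0.37  0.53  0.98  1.74 -0.42  1.11 -0.37]
{'time_s': np.float64(61.25), 'position': array([ 0.5024, -0.1793,  0.3018]), 'ee_rot': array([ 0.3502,  0.5996, -0.3917,  0.6037]), 'grip_width': np.float64(0.0378), 'wrist_force': array([ 0.9172, -0.4075, -0.209 ])}
davara 0.79 [ 15. 132.] [0.6122 0.1473 0.    ]
bowl 0.65 [194. 483.] [ 0.6002 -0.3837  0.    ]
side
edge 1266 32 [ 0.6157 -0.176 ] med res 0.0002 rms 0.0006
recv 0.03 426 [ 0.6161 -0.1776] rms 0.0007
brew 0.085 506 [ 0.6169 -0.1771] rms 0.0007
lid 0.134 203 [ 0.6185 -0.177 ] rms 0.0012
edge 84 25 [ 0.6173 -0.1788] med res -0.0005 rms 0.0015
knob top [0.17632168 0.17747742]
cap plane [0.0104 0.0062 0.1611] 640
edge 128 16 [0.6089 0.1481] med res -0.001 rms 0.0117
edge 30 6 [0.6098 0.1455] med res 0.0001 rms 0.0006
wrist
edge 3015 32 [ 0.6162 -0.176 ] med res 0.0003 rms 0.0005
recv few 8
brew few 0
lid 0.134 384 [ 0.6186 -0.1794] rms 0.0007
edge 342 36 [ 0.618  -0.1789] med res -0.0004 rms 0.0004
knob top [0.17701279 0.17785534]
cap plane [ 0.0076 -0.0092  0.1614] 3302
edge 1037 25 [0.6098 0.1468] med res -0.0003 rms 0.0132
edge 337 20 [0.6088 0.1476] med res 0.0 rms 0.0008
top mug 0.87 [0.754 0.022 0.   ]
top bowl 0.84 [ 0.589 -0.392  0.   ]
top chakla 0.98 [0.617 0.423 0.   ]
side mug 0.69 [0.754 0.013 0.   ]
side bowl 0.7 [ 0.591 -0.388  0.   ]
side chakla 0.64 [0.62  0.405 0.   ]
```

View pics/s28c.png

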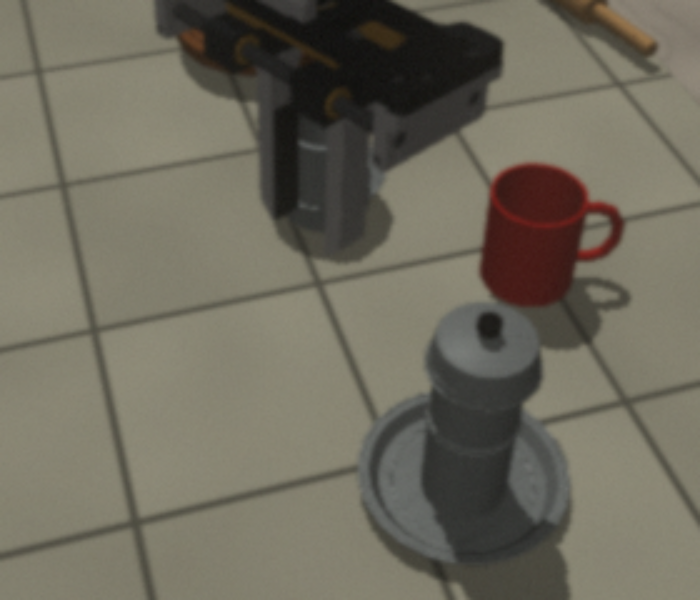

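View pics/w28.png

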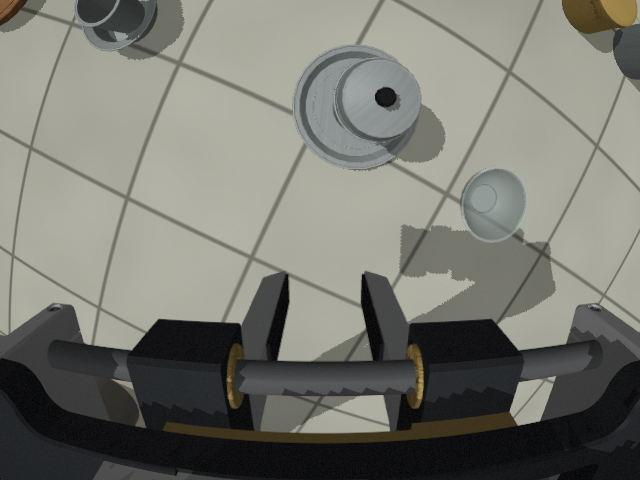

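```bash
python3 -c "
from h import *
st();print(job.sign_off())"
```

```text
t 62.0 pos [ 0.5017 -0.1794  0.3016] toolx [-0.0266 -0.0529 -0.9982] jaw deg -63.3 grip 0.0377 F [-0.5 -0.6 -0.2] q [-0.37  0.53  0.98  1.75 -0.42  1.11 -0.37]
the job is handed in; nothing more can be done
None
```

I put the filter together in the middle of the plate (receiver, brewing cup, press, lid), stood the tumbler in its davara, and handed the job in at 62 s with the arm clear of everything. No verdict was reported.

**Last camera checks:**

| Piece | Offset from what it stands in or on | Limit |
|---|---|---|
| Receiver from the plate's centre | about 2–3 mm | 15 mm |
| Brewing cup from the receiver | about 1 mm | 6 mm |
| Press from the brewing cup (measured before the lid went on) | about 1–1.5 mm | 10 mm |
| Lid from the brewing cup | about 1–2 mm | 7 mm |
| Tumbler from the davara's centre | about 1–2.5 mm | 16 mm |

The lid's knob top is at 177 mm, the fully seated height, and the lid is level to about 0.01 rad.

**Bystanders:** I saw no contact with the red mug, the glass bowl or the chakla board. The position finder put them within about 18 mm of its first readings. I take that as the networks' scatter, because the reading of the same object also varies by up to about 18 mm between the two cameras.

**Less certain:**
- **Tool tilt:** the tool drifted to about 0.05–0.07 rad off vertical during the moves. The held pieces measured close to vertical, so I left it.
- **Davara rim:** the last rim fit was noisy, because the gripper and tumbler were in the way. Its centre still agreed with the earlier ones to about 2 mm.

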